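Park the gas bottle in its safety stand

ROBOT

A 7-joint arm with a two-finger parallel gripper is mounted at the origin on the work surface. World frame = base frame: x ahead of the robot, y to its left, z up, the work surface at z = 0. Lengths are in m, angles in degrees, forces in N, time in s.
With the tool pointing down it reaches from about 0.4 to 0.75 m from the base axis. Payload 19.5 kg.
Tool frame: the origin (TCP) lies at the centre of the arm's flange, where the gripper is bolted on; the fingertips stand 173 mm ahead of it and the grasp point (between the pads) lies 155 mm ahead of it (ctrl.tip_reach is the distance from the TCP to the fingertips, in m); z points along the fingers, x is the direction in which the jaws open and shut, and the axes are right-handed (so a half turn about z gives the same grasp; the last joint's range is limited). The gripper opens to 85 mm and grips with 20 to 120 N. Pads are 22 mm wide; open, the fingers measure 114 mm over their backs; the gripper's body (76 mm by 85 mm) begins 54 mm behind the grasp point. The pads swing forward as they close: fully open they stand 13 mm farther back than shut.
Start: joints at [73.7, 40.479, -1.581, 85.061, 1.261, 54.483, -4.326], TCP at [0.138, -0.558, 0.405] pointing down, gripper open.
Joint ranges: [-155.06, 155.06], [-18.47, 123.98], [-90, 86.84], [0, 140.48], [-83.41, 263.41], [0, 116], [-161.91, 161.91]. Speed limits (degrees/s): [108.29, 108.29, 147.25, 147.25, 172.46, 172.46, 172.46].

INTERFACE

Orientations are given as [roll, pitch, yaw] about the fixed x, y, z axes, in that order (R = Rz(yaw) Ry(pitch) Rx(roll)).
In Python, from cell import monitor, optics, order, finder, ctrl gives the robot as it stands. The module is installed in compiled form; this text tells all that it offers.
- The arm moves only by the shell command python3 -m inch 'ROWS' [FORCE]. ROWS is JSON, a list of rows, each a list of 7 numbers: the shift along the tool's x, y, z in cm, then the turn, a rotation vector about the tool's x, y, z in degrees, then the finger opening in cm, from 0 to 8.54. In form: [[tx, ty, tz, rx, ry, rz, claw], ...]. A call has exactly 8 rows; each row is the pose to reach, as a shift and turn from the pose commanded when the call began, along the tool's axes at that moment; what a row does not reach only later rows make up. A row lasts 1/8 s, in which the tool goes at most 62.5 mm and 10.7 degrees, less where a joint would pass 70% of its speed; a pose out of reach is approached as far as the arm can. A call with a gripper value outside its range is refused whole. The fingers move at their own pace and stop on an object; FORCE is the grip in N (left out, the last holds). Time passes only in rows, so rows that repeat a pose let the fingers close, or fill a call up. It gives the time, the measured TCP pose, the force and the opening at its end, in the units of the state.
- monitor.observe(): the state, without advancing time (a new reading comes with each control period).
- optics.read_camera(name): name is "scene" or "top"; returns a dict with "color" (420x560x3 uint8, blue, green, red), "fx", "fy", "cx", "cy" (pixels), "rvec" (rotation vector, rad) and "tvec" (3), from world to camera coordinates, as OpenCV has them. Camera axes: x right, y down, z forward; pixel columns grow to the right and rows downward; lengths in m; the calibration is good to about 2 mm. A picture is of the moment at which its call begins. There is no depth.
- order.finish_job(): hands the job in, once; it reports no verdict.
Trained networks look in a picture, given as the dict that the camera call returned (one of the last four; its "shot" number tells which), for a name from the list of things; names that differ only in an ending like _2 or _b are one class to them, and where a whole thing is asked for, a point or a joint stands for the part that bears it (a point fixed in the world has none). Each returns a list of dicts, best first, with "confidence" (0 to 1); they miss things now and then, are a little off and sometimes report something else, mostly with a low value. They report only what shows in the picture. A call takes as long as a camera call. They do not tell look-alikes from the thing itself.
- finder.find_in(label, picture): "centre" ([column, row] in pixels, amid what is visible of it).
- finder.cut_out(label, picture): "region" (420x560 bool, what is visible of it) and "centre" ([column, row] in pixels, amid what is visible of it).
- finder.pinpoint(label, picture): "centre" ([column, row] in pixels: a listed point, or the origin of a listed thing).
The state is a dict: "clock": time; "joints": joint angles; "dq": joint speeds; "joint_torque": joint torques, N m; "tool_pos": TCP position; "ee_rot": TCP orientation; "contact_force": force on the tool from outside, world axes, zero at the start; "wrist_torque": the same for the moment, N m; "gripper_width": opening from 0.0 (shut) to 1.0 (fully open).
Only numpy, scipy, OpenCV 4.12 (cv2) and the standard library are available. Lean on these libraries where they do the work, as an engineer would, in place of code of your own. Each camera call takes 0.05 s, during which the arm holds its last target.

TASK

The tall calibration-gas bottle is standing loose on the bench. Slide it along the bench, standing on its own base and without lifting or tipping it, into the safety stand until it is fully home against the back plate, then swing the stand's retaining bar fully shut behind it. Leave the beaker, the small amber bottle and the computer mouse alone.

Things in the scene. Friction and masses are not known exactly. Their poses are not given: they have to be found in the camera images.
- gas_bottle: Tall round aluminium gas bottle, white paper band, brass valve, black cap: 74 mm diameter, straight wall up to 225 mm, 300 mm tall, 0.6 to 0.98 kg, centre of mass 125 mm up. Stands loose on the bench in front of the stand's mouth, towards its -y side. Origin: centre of its underside, z up its axis. Pushed below about 30 mm height it slides; pushed high up it topples.
- seat (a point): On the bench in the middle of the stand's bay: where the centre of the bottle's underside is when home. Stand is fixed to the bench, grey plate 5 mm thick, no floor and no step. x points from the mouth into the bay, y left, z up. Inner face of the back plate at x = +37 mm (85 mm high), of the side plates at y = -41 and +41 mm (60 mm high), parallel from x = -10 mm to the back.
- mouth (a point): On the bench in the middle of the stand's mouth, 50 mm before the seat, same axes. From 40 mm inside it (half width 41 mm) the side plates, 60 mm high, flare out to half width 72 mm here. At its corners, y = +78 and -78 mm, stand posts of 14 mm diameter: +y carries the bar's hinge (120 mm high); -y, 84 mm high, stands under the end of the shut bar.
- gate_hinge (a point): Point on the vertical hinge axis of the retaining bar, 102 mm above the bench (the bar's mid height), at x = -50, y = +78 mm of the seat frame. Fixed to the stand, same axes as the seat.
- gate_tab (a point): Middle of the retaining bar's black tab end, 165 mm from the hinge axis, 102 mm above the bench. The bar is a steel flat 10 mm thick, 20 mm high; its outer 30 mm are the tab, 12 mm thick and 32 mm high. The point's y points along the bar to the hinge, z up. With the bar shut the tab is at x = -50, y = -87 mm of the seat frame, out beside the stand.
- gate (a joint): Angle of the retaining bar (rad): 0 = shut, across the mouth, against its stop; grows as the bar swings out, clockwise from above. At pi/2 it points straight out of the mouth (seat -x); beyond, it swings on towards +y. Starts at 2.0 to 2.5. Stiff (just under 1 N at the tab), stays where left; push its outer side to shut it. Shut, it is 8 mm clear of the bottle at home.
- beaker: Glass beaker, 60 mm diameter, 75 mm tall, beside the stand on its -y side; not to be disturbed. Origin at the centre of its underside.
- reagent_bottle: Small amber glass bottle with black cap, 42 mm diameter, 85 mm tall, on the stand's -y side, beyond the beaker; not to be disturbed. Origin at the centre of its underside.
- mouse: Black computer mouse, 100 x 60 x 22 mm, on the stand's +y side; not to be disturbed. Origin at the centre of its underside.
Not all that is in view belongs to the job. Of the things that look like the part that bears seat, the largest one is meant.

How it is judged (in metres and radians):
On the way:
1. the bottle stands home in the bay while the bar is still open (horizontal distance between gas_bottle and seat below 0.01 m and angle between gas_bottle's own z axis and vertical below 0.06 rad and value of joint gate above 0.3 rad), for 0.2 s.
At the end, for the whole second after the job is handed in: The gas bottle stands upright (within 0.04 rad) on the bench in the bay, its axis within 10 mm of the seat point, at rest, and the retaining bar is shut to within 0.06 rad (horizontal distance between gas_bottle and seat below 0.01 m and angle between gas_bottle's own z axis and vertical below 0.04 rad and height (world z) of gas_bottle below 0.004 m and linear speed of gas_bottle below 0.02 m/s and value of joint gate below 0.06 rad); the robot touches nothing.
It fails at once if the gas bottle is tipped by more than 0.17 rad (10 degrees) (angle between gas_bottle's own z axis and vertical above 0.17 rad).
It fails at once if the gas bottle is lifted off the bench by more than 15 mm (height (world z) of gas_bottle above 0.015 m).
It fails at once if the beaker, the amber bottle or the mouse is moved by more than 20 mm (distance of any of beaker, reagent_bottle, mouse from where it was at the start of the episode above 0.02 m).
It also fails if it takes over 72 s, if anything falls off the work surface, if the arm or the gripper's body presses on something with over 40 N, if the wrist force passes 120 N, or if a joint passes its speed limit or range.

## Working session

There is one attempt and no reset: what is moved stays moved. The work goes in short steps, Python scripts to look and compute and a shell command to move; the robot and the scene stay as the last step left them, time stands still between calls to the robot, and variables do not carry over. Pictures are saved under pics/ and viewed, and the job is handed in when it is done.

```bash
mkdir -p pics; ls; cat > h.py <<'E'
import numpy as np, cv2
from cell import monitor, optics, order, finder, ctrl
def ray(p,px):
    R=cv2.Rodrigues(np.array(p["rvec"],float))[0]; t=np.array(p["tvec"],float).ravel()
    d=R.T@np.array([(px[0]-p["cx"])/p["fx"],(px[1]-p["cy"])/p["fy"],1.]); return -R.T@t,d
def onz(p,px,z):
    c,d=ray(p,px); return c+d*(z-c[2])/d[2]
def proj(p,X):
    K=np.array([[p["fx"],0,p["cx"]],[0,p["fy"],p["cy"]],[0,0,1.]])
    return cv2.projectPoints(np.array(X,float).reshape(-1,1,3),np.array(p["rvec"],float),np.array(p["tvec"],float),K,None)[0].reshape(-1,2)
def tri(p1,x1,p2,x2):
    c1,d1=ray(p1,x1);c2,d2=ray(p2,x2);A=np.stack([d1,-d2],1);s=np.linalg.lstsq(A,c2-c1,rcond=None)[0]
    a=c1+d1*s[0];b=c2+d2*s[1];return (a+b)/2,np.linalg.norm(a-b)
E
python3 - <<'E'
from h import *
np.set_printoptions(precision=4,suppress=True)
print(monitor.observe(), ctrl.tip_reach)
P={n:optics.read_camera(n) for n in("scene","top")}
for n,p in P.items():
    cv2.imwrite(f"pics/{n}0.png",p["color"])
    print(n,ray(p,(280,210)))
    for l,z in [("gas_bottle",0),("seat",0),("mouth",0),("gate_hinge",.102),("gate_tab",.102),("beaker",0),("reagent_bottle",0),("mouse",0)]:
        for d in finder.pinpoint(l,p)[:3]: print(l,np.array(d["centre"]),round(d["confidence"],2),onz(p,d["centre"],z))
E
```

```text
pics
{'clock': 0.0, 'joints': array([73.7001, 40.5139, -1.5832, 85.084 ,  1.2595, 54.4837, -4.3262]), 'dq': array([ 0.0394,  0.0154,  0.038 ,  0.0255, -0.0886,  0.0666, -0.0053]), 'joint_torque': array([  0.003 , -88.3161,   1.2365, -23.6166,   0.0172,   0.0064,
        -0.    ]), 'tool_pos': array([ 0.1382, -0.5581,  0.4042]), 'ee_rot': array([179.9992,   0.0643, -76.0897]), 'contact_force': array([ 0.701 , -0.5693, -0.9144]), 'wrist_torque': array([-0.0641,  0.0205, -0.0065]), 'gripper_width': 1.003067684246533} 0.1734
scene (array([ 1.1803, -0.1118,  0.6034]), array([-0.7555,  0.1751, -0.6317]))
gas_bottle [260.3 223.9] 0.98 [ 0.4998 -0.0025  0.    ]
seat [349.3 176.1] 0.98 [0.3529 0.2814 0.    ]
seat [443.9 226.9] 0.66 [0.6071 0.4255 0.    ]
mouth [344.4 167.7] 0.93 [0.3084 0.2833 0.    ]
mouth [434.9 217.5] 0.61 [0.5708 0.4229 0.    ]
gate_hinge [367.7 143.6] 0.95 [0.3567 0.3198 0.102 ]
gate_hinge [460.1 185.8] 0.89 [0.5849 0.4497 0.102 ]
gate_hinge [335.  217.8] 0.88 [0.6297 0.1313 0.102 ]
gate_tab [326.7 147.9] 0.76 [0.3553 0.2046 0.102 ]
gate_tab [366.4 176.7] 0.72 [0.5038 0.
[... 256 characters left out ...]
]), array([ 0.0514, -0.005 , -0.9988]))
gas_bottle [305.7 233.6] 0.58 [ 0.4997 -0.0041  0.    ]
seat [182.4 296.5] 0.81 [0.3544 0.277  0.    ]
seat [123.  186.9] 0.7 [0.6048 0.4195 0.    ]
mouth [123.7 200.6] 0.74 [0.573 0.417 0.   ]
mouth [178.4 315. ] 0.65 [0.3127 0.2852 0.    ]
gate_hinge [ 85.8 201.9] 0.96 [0.5626 0.4628 0.102 ]
gate_hinge [149.7 318.9] 0.87 [0.3218 0.3231 0.102 ]
gate_hinge [242.9 171.4] 0.6 [0.6293 0.1346 0.102 ]
gate_tab [140.6 189.2] 0.73 [0.5901 0.3488 0.102 ]
gate_tab [188.  227.4] 0.6 [0.5108 0.2478 0.102 ]
beaker [361.6 142.2] 0.73 [ 0.7135 -0.1339  0.    ]
reagent_bottle [400.3 179.7] 0.78 [ 0.6261 -0.2234  0.    ]
mouse [189.3 116. ] 0.56 [0.7725 0.2692 0.    ]
```

View pics/scene0.png

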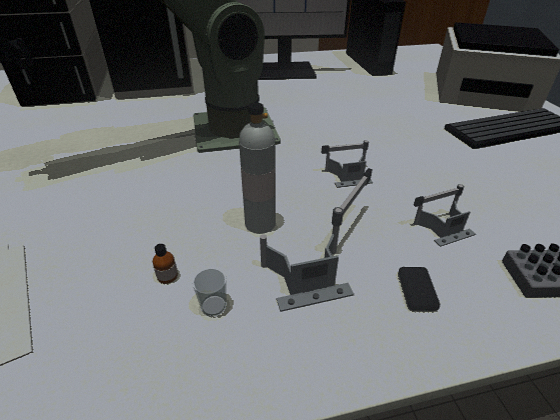

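View pics/top0.png

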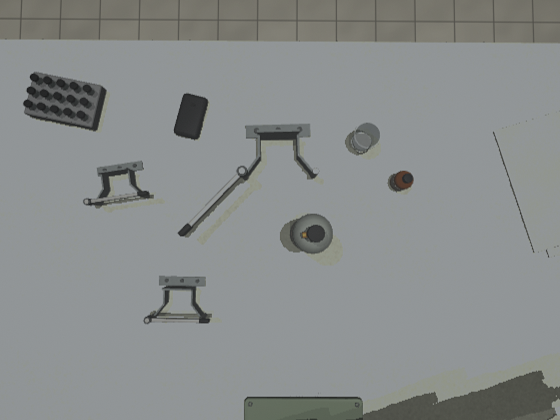

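```bash
python3 - <<'E'
from h import *
np.set_printoptions(precision=4,suppress=True)
P={n:optics.read_camera(n) for n in("scene","top")}
for n,p in P.items():
    for l,z in [("seat",0),("mouth",0),("gate_hinge",.102),("gate_tab",.102)]:
        for d in finder.pinpoint(l,p): print(n,l,np.array(d["centre"]),round(d["confidence"],2),onz(p,d["centre"],z))
c=P["top"]["color"][90:270,170:430];cv2.imwrite("pics/topc.png",cv2.resize(c,None,fx=3,fy=3,interpolation=2))
c=P["scene"]["color"][90:330,180:460];cv2.imwrite("pics/scc.png",cv2.resize(c,None,fx=2.5,fy=2.5,interpolation=2))
E
```

```text
scene seat [441.7 227. ] 0.96 [0.6063 0.4201 0.    ]
scene seat [347.1 176.7] 0.91 [0.3544 0.2742 0.    ]
scene mouth [346.9 168.9] 0.9 [0.3161 0.2881 0.    ]
scene mouth [433.5 218.7] 0.56 [0.5741 0.4171 0.    ]
scene gate_hinge [458.1 189.1] 0.95 [0.5954 0.4377 0.102 ]
scene gate_hinge [365.5 148.1] 0.64 [0.378  0.3045 0.102 ]
scene gate_tab [420.5 197.2] 0.78 [0.6045 0.3385 0.102 ]
scene gate_tab [328.1 150.4] 0.7 [0.3684 0.2041 0.102 ]
scene gate_tab [369.3 177.5] 0.58 [0.5084 0.2589 0.102 ]
scene gate_tab [335.6 214.2] 0.25 [0.619  0.1363 0.102 ]
top seat [180.7 298.7] 0.96 [0.3494 0.2807 0.    ]
top mouth [180.2 315.7] 0.63 [0.3111 0.2811 0.    ]
top mouth [123.7 198.4] 0.63 [0.5781 0.4172 0.    ]
top gate_hinge [243.8 169.7] 0.83 [0.6329 0.1327 0.102 ]
top gate_hinge [150.1 321.5] 0.7 [0.3165 0.3222 0.102 ]
top gate_hinge [ 89.2 200.1] 0.66 [0.5664 0.4558 0.102 ]
top gate_tab [185.9 228.9] 0.88 [0.5076 0.2521 0.102 ]
top gate_tab [142. 190.] 0.82 [0.5885 0.3458 0.102 ]
top gate_tab [199.6 321.7] 0.74 [0.3167 0.2202 0.102 ]
```

View pics/topc.png

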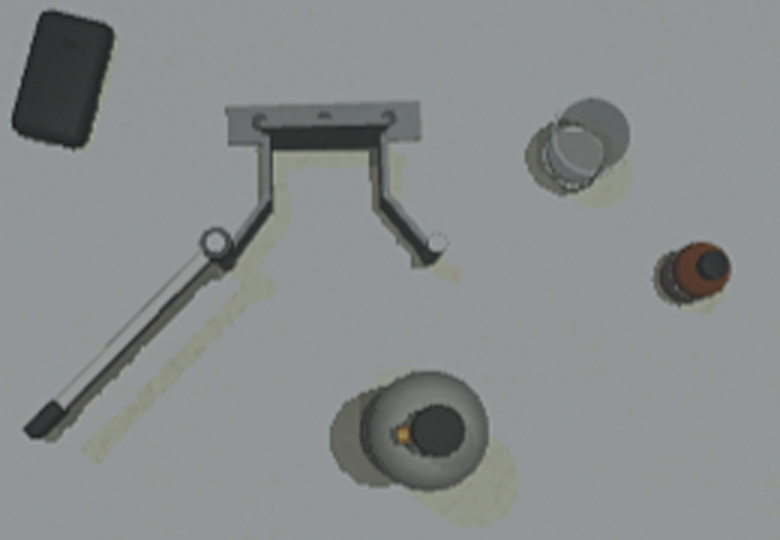

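View pics/scc.png

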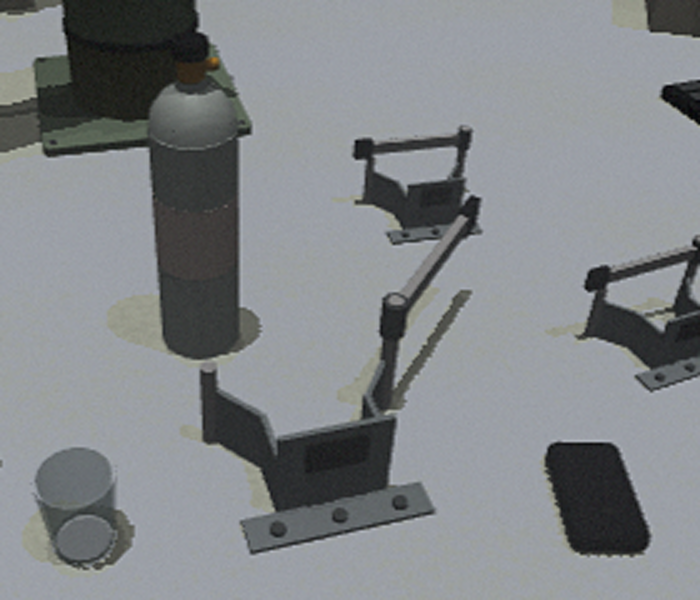

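```bash
cat >> h.py <<'E'
def S(x,y,yaw,pts):
    pts=np.array(pts,float);c,s=np.cos(yaw),np.sin(yaw)
    return np.stack([x+c*pts[:,0]-s*pts[:,1],y+s*pts[:,0]+c*pts[:,1],pts[:,2]],1)
E
python3 - <<'E'
from h import *
from scipy.optimize import least_squares
np.set_printoptions(precision=4,suppress=True)
P={n:optics.read_camera(n) for n in("scene","top")}
top=lambda a,b:(170+(a+.5)/3-.5,90+(b+.5)/3-.5); sc=lambda a,b:(180+a/2.5,90+b/2.5)
obs=[("top",(-.05,.078,.12),top(216,242)),("top",(-.05,-.078,.084),top(437,242)),
("scene",(-.05,.078,.12),sc(395,299)),("scene",(-.05,-.078,.084),sc(208,367)),
("top",(.037,.041,.085),top(272,126)),("top",(.037,-.041,.085),top(381,126))]
f=lambda v:np.concatenate([proj(P[c],S(*v,[m]))[0]-np.array(o) for c,m,o in obs])
r=least_squares(f,[.68,.05,0],x_scale=[.01,.01,.1]);v=r.x;print(v,np.degrees(v[2]),r.fun.reshape(-1,2))
# bottle: neck/shoulder circle, finder
for n,p in P.items():
    d=finder.cut_out("gas_bottle",p)[0];m=d["region"];ys,xs=np.nonzero(m);print(n,xs.min(),xs.max(),ys.min(),ys.max())
    im=p["color"].copy()
    pts=[(-.05,.078,.12),(-.05,-.078,.084),(.037,.041,.085),(.037,-.041,.085),(-.01,.041,.06),(-.01,-.041,.06),(-.05,.072,.06),(-.05,-.072,.06),(0,0,0),(.037,.041,0),(.037,-.041,0)]
    for q in proj(p,S(*v,pts)): cv2.circle(im,tuple(int(round(t*8)) for t in q),12,(0,0,255),-1,shift=3)
    a=np.linspace(0,6.283,60)
    for z,r in((0,.037),(.225,.037)):
        q=proj(p,np.stack([.4998+r*np.cos(a),-.0033+r*np.sin(a),0*a+z],1)); cv2.polylines(im,[np.int32(q*8)],True,(0,255,0),1,shift=3)
    c=im[90:270,170:430] if n=="top" else im[90:330,180:460]
    cv2.imwrite(f"pics/fit_{n}.png",cv2.resize(c,None,fx=2.5,fy=2.5,interpolation=2))
E
```

```text
[0.6814 0.0597 0.0317] 1.8165961469560143 [[-0.1355  0.0601]
 [ 0.2446  0.5617]
 [-0.0208  0.8252]
 [-0.3318 -0.0051]
 [-1.1726  0.3734]
 [ 0.5703 -0.5434]]
scene 239 276 102 233
top 291 333 214 253
```

View pics/fit_top.png

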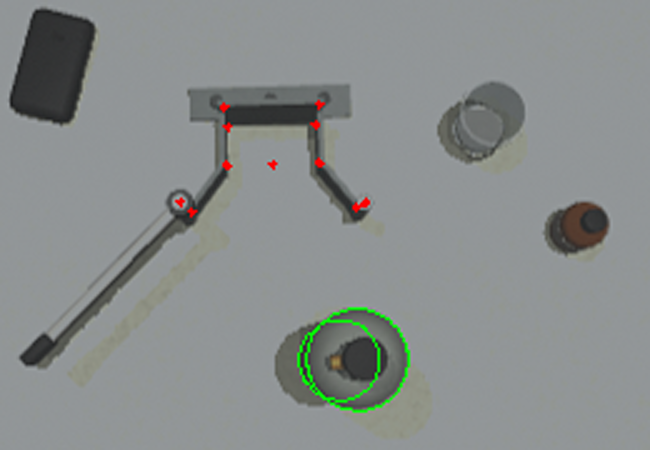

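View pics/fit_scene.png

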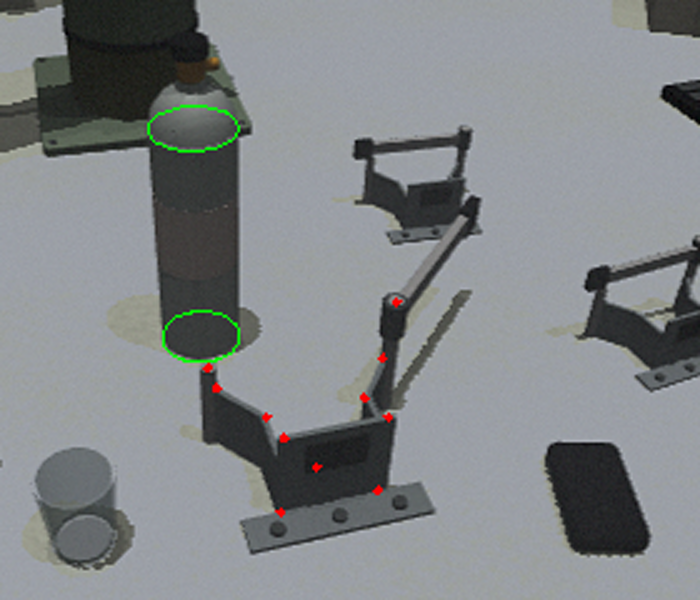

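```bash
cat >> h.py <<'E'
from scipy.spatial.transform import Rotation as Ro
SEAT=(0.6814,0.0597,0.0317)
def Rt(phi,tilt):
    p,t=np.radians([phi,tilt]);z=np.array([np.cos(p)*np.sin(t),np.sin(p)*np.sin(t),-np.cos(t)]);x=np.array([np.sin(p),-np.cos(p),0]);return np.stack([x,np.cross(z,x),z],1)
def plan(tip,phi,tilt,reach=.173):
    """tip position world -> row shift (cm) and turn (deg)"""
    s=monitor.observe();R0=Ro.from_euler("xyz",s["ee_rot"],degrees=True);p0=np.array(s["tool_pos"])
    R=Rt(phi,tilt);T=np.array(tip)-reach*R[:,2]
    print("tcp",p0.round(4),"->",T.round(4),"row",np.round(R0.inv().apply(T-p0)*100,2),(R0.inv()*Ro.from_matrix(R)).as_rotvec(degrees=True).round(1))
def st():
    s=monitor.observe();R0=Ro.from_euler("xyz",s["ee_rot"],degrees=True).as_matrix()
    tip=s["tool_pos"]+.173*R0[:,2];z=R0[:,2]
    print("t",round(s["clock"],2),"tip",tip.round(4),"tilt",np.degrees(np.arccos(-z[2])).round(1),"phi",np.degrees(np.arctan2(-R0[0,0]*-1,-R0[1,0])).round(1),"F",s["contact_force"].round(1),"w",round(s["gripper_width"],2),"q",s["joints"].round(0))
E
python3 -c "
from h import *
st();plan((.413,-.025,.13),13.9,45)"
```

```text
t 1.6 tip [ 0.1382 -0.5581  0.2317] tilt 0.0 phi 13.9 F [-0.4  0.2  0.9] w 1.0 q [74. 40. -2. 85.  1. 54. -4.]
tcp [ 0.1383 -0.5581  0.4047] -> [ 0.2943 -0.0544  0.2523] row [-45.15 -27.25  15.24] [45.  0.  0.]
```

```bash
python3 -m inch '[[-5,-3,1,5,0,0,4],[-10,-6,2,10,0,0,4],[-15,-9,4,15,0,0,4],[-20,-12,6,20,0,0,4],[-25,-15,8,25,0,0,4],[-30,-18,10,30,0,0,4],[-34,-20.5,11,34,0,0,4],[-36,-21.7,12,36,0,0,4]]' 40; python3 -c "
from h import *
st();plan((.413,-.025,.05),13.9,45)"
```

```text
clock: 2.6
tool_pos: [0.2766, -0.2424, 0.3676]
ee_rot: [-145.9, 2.6, -74.3]
contact_force: [0.9, -1.2, -0.5]
gripper_width: 0.469
t 2.6 tip [ 0.3682 -0.2099  0.2244] tilt 34.1 phi 15.7 F [ 0.9 -1.2 -0.5] w 0.47 q [ 77.  37. -51. 134. -68.   0.  30.]
tcp [ 0.2766 -0.2424  0.3676] -> [ 0.2943 -0.0544  0.1723] row [-16.72   5.74  20.62] [11.   3.2 -0.2]
```

```bash
python3 - <<'E'
from h import *
import itertools
np.set_printoptions(precision=3,suppress=True)
s=monitor.observe();print(s["joints"],s["tool_pos"],s["ee_rot"])
D=[([73.7001,40.5139,-1.5832,85.084,1.2595,54.4837,-4.3262],[.1382,-.5581,.4042],[179.9992,.0643,-76.0897]),(s["joints"],s["tool_pos"],s["ee_rot"])]
best=[]
for sg in itertools.product([1,-1],repeat=4):
  for q6o in (0,):
    A=[]
    for q,p,e in D:
        sq=[sg[0]*q[0],q[1],sg[1]*q[2],q[3],sg[2]*q[4],q[5],sg[3]*q[6]]
        Rm=Ro.from_euler("ZYZYZYZ",sq,degrees=True); A.append(Rm.inv()*Ro.from_euler("xyz",e,degrees=True))
    best.append(((A[0].inv()*A[1]).magnitude()*57.3,sg,A[0].as_euler("xyz",degrees=True)))
best.sort(key=lambda b:b[0])
for b in best[:3]:print(b)
E
```

```text
[ 76.728  36.786 -51.256 134.367 -67.65    0.057  29.51 ] [ 0.277 -0.242  0.368] [-145.94     2.577  -74.266]Traceback (most recent call last):
  File "<stdin>", line 12, in <module>
  File "scipy/spatial/transform/_rotation.pyx", line 1413, in scipy.spatial.transform._rotation.Rotation.from_euler
ValueError: Expected axis specification to be a non-empty string of upto 3 characters, got ZYZYZYZ
```

```bash
python3 - <<'E'
from h import *
import itertools
np.set_printoptions(precision=3,suppress=True)
s=monitor.observe()
D=[([73.7001,40.5139,-1.5832,85.084,1.2595,54.4837,-4.3262],[.1382,-.5581,.4042],[179.9992,.0643,-76.0897]),(s["joints"],s["tool_pos"],s["ee_rot"])]
best=[]
for sg in itertools.product([1,-1],repeat=7):
    A=[]
    for q,p,e in D:
        sq=np.array(sg)*q
        Rm=Ro.identity()
        for a,x in zip("ZYZYZYZ",sq): Rm=Rm*Ro.from_euler(a,x,degrees=True)
        A.append(Rm.inv()*Ro.from_euler("xyz",e,degrees=True))
    best.append(((A[0].inv()*A[1]).magnitude()*57.3,sg,A[0].as_euler("xyz",degrees=True)))
best.sort(key=lambda b:b[0])
for b in best[:6]:print(b)
E
```

```text
(8.662157800366961e-05, (-1, 1, -1, 1, -1, 1, -1), array([  -0.,    0., -180.]))
(9.124855670113378, (-1, -1, 1, -1, 1, -1, 1), array([  -0.005,   -0.128, -175.221]))
(18.13916025028366, (1, -1, -1, -1, -1, -1, -1), array([ -0.035,  -0.01 , -32.6  ]))
(21.932615667991808, (1, 1, 1, 1, 1, 1, 1), array([  0.03 ,  -0.121, -27.821]))
(42.440908311153, (1, 1, -1, -1, -1, -1, 1), array([ 72.559, -58.611, -68.758]))
(42.8396045236127, (-1, -1, -1, 1, -1, 1, 1), array([ -14.803,  -80.717, -158.745]))
```

```bash
cat > log.py <<'E'
from h import *
import json
s=monitor.observe();open("log.txt","a").write(json.dumps([list(map(float,s[k])) for k in("joints","tool_pos","ee_rot")])+"\n")
E
python3 log.py; python3 -c "
from h import *
plan((.46,-.16,.22),0,20)"
```

```text
tcp [ 0.2766 -0.2424  0.3676] -> [ 0.4008 -0.16    0.3826] row [ -4.63 -12.48   6.87] [-13.6   9.5  12.9]
```

```bash
python3 -m inch '[[-0.5,-2,1,-2,1,2,4],[-1.2,-4,2,-4,3,4,4],[-2.3,-6,3,-7,5,6.5,4],[-3.2,-8,4.5,-10,7,9,4],[-4,-10.5,6,-12,8.5,11,4],[-4.6,-12.5,6.9,-13.6,9.5,12.9,4],[-4.6,-12.5,6.9,-13.6,9.5,12.9,4],[-4.6,-12.5,6.9,-13.6,9.5,12.9,4]]'; python3 log.py; python3 - <<'E'
from h import *
import json
np.set_printoptions(precision=4,suppress=True)
st()
D=[json.loads(l) for l in open("log.txt")]+[([73.7001,40.5139,-1.5832,85.084,1.2595,54.4837,-4.3262],[.1382,-.5581,.4042],0)]
A=[];b=[]
for q,p,e in D:
    R=[Ro.identity()]
    for a,x in zip("ZYZYZYZ",np.array([-1,1,-1,1,-1,1,-1])*q): R.append(R[-1]*Ro.from_euler(a,x,degrees=True))
    c=[[0,0,1],R[1].as_matrix()[:,0]]
    for k in (3,5,7):
        m=R[k].as_matrix(); c+=[m[:,0],m[:,2]]
    c+= [R[4].as_matrix()[:,0]]
    c+= [R[6].as_matrix()[:,0]]
    A.append(np.array(c).T);b.append(p)
A=np.vstack(A);b=np.hstack(b);print(A.shape)
# try minimal SRS
cols=[0,3,5,7]
x,r,_,_=np.linalg.lstsq(A[:,cols],b,rcond=None);print("SRS",x,A[:,cols]@x-b)
for cols in ([0,3,5,7,2,8],[0,1,3,5,7,2,8],[0,3,5,7,4,9],[0,2,3,5,7,8,9]):
    x,r,_,_=np.linalg.lstsq(A[:,cols],b,rcond=None);print(cols,x,np.abs(A[:,cols]@x-b).max())
E
```

```text
clock: 3.6
tool_pos: [0.4016, -0.1594, 0.3819]
ee_rot: [-160.1, -0.1, -90.0]
contact_force: [-0.1, 0.1, -0.0]
gripper_width: 0.471
t 3.6 tip [ 0.4606 -0.1597  0.2193] tilt 19.9 phi 0.0 F [-0.1  0.1 -0. ] w 0.47 q [ 11.  30.  14. 124. -61.  16. -11.]
(9, 10)
SRS [0.2602 0.5314 0.2921 0.0889] [-0.0021  0.0039  0.0029  0.0006  0.0281 -0.0041  0.033   0.0012  0.0012]
[0, 3, 5, 7, 2, 8] [ 0.2538  0.4462  0.2653 -0.0021  0.0775 -0.0191] 0.03235626341387088
[0, 1, 3, 5, 7, 2, 8] [ 0.2924  0.0283  0.3995  0.2661 -0.0082  0.083  -0.0132] 0.032342145656982596
[0, 3, 5, 7, 4, 9] [ 0.3236  0.4934  0.2699  0.1409 -0.0042 -0.0321] 0.031239881575864215
[0, 2, 3, 5, 7, 8, 9] [ 0.3791 -0.0822  0.5376  0.2783  0.2695  0.0071 -0.0653] 0.03014864170254955
```

```bash
python3 -c "
from h import *
plan((.42,-.06,.12),10,30)"
```

```text
tcp [ 0.4016 -0.1594  0.3819] -> [ 0.3348 -0.075   0.2698] row [-8.47 10.09  8.25] [10.1 -4.3 -9. ]
```

```bash
python3 -m inch '[[-1,1.5,1,2,-1,-1.5,4],[-2,3,2,3,-1.5,-3,4],[-4,5,4,5,-2,-4.5,4],[-5,6,5,6,-2.6,-5.5,4],[-6.5,7.5,6.4,7.5,-3.2,-7,4],[-8.5,10,8.2,10,-4.3,-9,4],[-8.5,10,8.2,10,-4.3,-9,4],[-8.5,10,8.2,10,-4.3,-9,4]]'; python3 log.py;  python3 -c "
from h import *
st()"
```

```text
clock: 4.6
tool_pos: [0.4014, -0.121, 0.376]
ee_rot: [-153.5, 1.7, -79.3]
contact_force: [-0.8, 0.3, -0.4]
gripper_width: 0.467
t 4.6 tip [ 0.4763 -0.1023  0.2212] tilt 26.5 phi 10.7 F [-0.8  0.3 -0.4] w 0.47 q [ 31.  31. -24. 128. -83.   0.  17.]
```

```bash
cat >> h.py <<'E'
def plan2(T,R):
    s=monitor.observe();R0=Ro.from_euler("xyz",s["ee_rot"],degrees=True);p0=np.array(s["tool_pos"])
    print("tcp",p0.round(4),"->",np.round(T,4),"row",np.round(R0.inv().apply(np.array(T)-p0)*100,2),(R0.inv()*R).as_rotvec(degrees=True).round(1))
E
python3 -c "
from h import *
plan2((.5,-.1,.4),Ro.from_euler('x',-30,degrees=True)*Ro.from_matrix(Rt(0,0)))"
```

```text
tcp [ 0.4014 -0.121   0.376 ] -> [ 0.5 -0.1  0.4] row [ -0.31 -10.09   2.35] [-28.4  33.5   3. ]
```

```bash
python3 -m inch '[[0,-2,1,-4,4,0,4],[0,-4,2,-8,9,1,4],[0,-6,2.3,-13,15,1,4],[0,-8,2.3,-18,21,2,4],[0,-9,2.3,-23,27,2,4],[-0.3,-10,2.3,-28.4,33.5,3,4],[-0.3,-10,2.3,-28.4,33.5,3,4],[-0.3,-10,2.3,-28.4,33.5,3,4]]'; python3 log.py;  python3 -c "
from h import *
st()"; cat > fit.py <<'E'
from h import *
import json
np.set_printoptions(precision=4,suppress=True)
D=[json.loads(l) for l in open("log.txt")]+[([73.7001,40.5139,-1.5832,85.084,1.2595,54.4837,-4.3262],[.1382,-.5581,.4042],0)]
SG=np.array([-1,1,-1,1,-1,1,-1])
def cols(q):
    R=[Ro.identity()]
    for a,x in zip("ZYZYZYZ",SG*q): R.append(R[-1]*Ro.from_euler(a,x,degrees=True))
    c=[[0,0,1]]+[R[1].as_matrix()[:,i] for i in(0,1)]
    for k in (2,4,6): c+=[R[k].as_matrix()[:,0]]
    for k in (3,5,7):
        m=R[k].as_matrix(); c+=[m[:,0],m[:,1],m[:,2]]
    return np.array(c).T,R[7]
A=np.vstack([cols(q)[0] for q,_,_ in D]);b=np.hstack([p for _,p,_ in D])
names=["h","1x","1y","2x","4x","6x","3x","3y","3z","5x","5y","5z","7x","7y","7z"]
if __name__=="__main__":
    print(A.shape)
    for cs in ([0,8,11,14],[0,8,11,14,3,4],[0,8,11,14,6,4],[0,8,11,14,7,10],[0,1,8,11,14,6,4],[0,8,11,14,6,7,9,10],[0,1,2,8,11,14,6,7,9,10],[0,8,11,14,6,4,9,5],):
        x=np.linalg.lstsq(A[:,cs],b,rcond=None)[0];print([(names[c],round(v,4)) for c,v in zip(cs,x)],np.abs(A[:,cs]@x-b).max())
E
python3 fit.py
```

```text
clock: 5.6
tool_pos: [0.4995, -0.0983, 0.4004]
ee_rot: [179.9, -30.4, -89.8]
contact_force: [0.2, -0.2, -1.6]
gripper_width: 0.472
t 5.6 tip [ 0.4994 -0.1858  0.2511] tilt 30.4 phi 0.2 F [ 0.2 -0.2 -1.6] w 0.47 q [-31.  53.  68. 103. -30.  41. -48.]
(15, 15)
[('h', np.float64(0.3011)), ('3z', np.float64(0.5117)), ('5z', np.float64(0.3119)), ('7z', np.float64(0.0963))] 0.03445890331499793
[('h', np.float64(0.3927)), ('3z', np.float64(0.4185)), ('5z', np.float64(0.3204)), ('7z', np.float64(0.064)), ('2x', np.float64(0.0721)), ('4x', np.float64(-0.0036))] 0.03560121059929208
[('h', np.float64(0.2699)), ('3z', np.float64(0.4258)), ('5z', np.float64(0.2585)), ('7z', np.float64(-0.0182)), ('3x', np.float64(0.1099)), ('4x', np.float64(-0.0115))] 0.03345528341059656
[('h', np.float64(0.31)), ('3z', np.float64(0.5247)), ('5z', np.float64(0.2906)), ('7z', np.float64(0.1346)), ('3y', np.float64(-0.0274)), ('5y', np.float64(-0.0039))] 0.006204563611849456
[('h', np.float64(0.3079)), ('1x', np.float64(0.0332)), ('3z', np.float64(0.3938)), ('5z', np.float64(0.2634)), ('7z', np.float64(-0.0077)), (
[... 158 characters left out ...]
, ('7z', np.float64(0.1243)), ('3x', np.float64(0.001)), ('3y', np.float64(-0.0311)), ('5x', np.float64(0.004)), ('5y', np.float64(-0.0))] 0.006060595242837197
[('h', np.float64(0.313)), ('1x', np.float64(-0.0)), ('1y', np.float64(-0.01)), ('3z', np.float64(0.521)), ('5z', np.float64(0.29)), ('7z', np.float64(0.1356)), ('3x', np.float64(-0.0)), ('3y', np.float64(-0.0216)), ('5x', np.float64(0.0001)), ('5y', np.float64(-0.0003))] 9.458643773441189e-06
[('h', np.float64(0.3366)), ('3z', np.float64(0.5147)), ('5z', np.float64(0.2724)), ('7z', np.float64(0.1681)), ('3x', np.float64(-0.003)), ('4x', np.float64(0.0161)), ('5x', np.float64(-0.0184)), ('6x', np.float64(-0.0209))] 0.03150717457886126
```

```bash
cat > ik.py <<'E'
from h import *
from scipy.optimize import least_squares
SG=np.array([-1,1,-1,1,-1,1,-1])
LO=np.array([-155.06,-18.47,-90,0,-83.41,0,-161.91]);HI=np.array([155.06,123.98,86.84,140.48,263.41,116,161.91])
def fk(q,full=False):
    R=[Ro.identity()]
    for a,x in zip("ZYZYZYZ",SG*q): R.append(R[-1]*Ro.from_euler(a,x,degrees=True))
    p1=np.array([0,0,.313])+R[1].apply([0,-.01,0]);pe=p1+R[3].apply([0,-.0216,.521]);pw=pe+R[5].apply([0,-.0003,.29]);pt=pw+R[7].apply([0,0,.1356])
    F=R[7]*Ro.from_euler("z",180,degrees=True)
    return (pt,F,pe,pw) if full else (pt,F)
def ik(T,R,q0,w=0.0,m=2.0):
    def f(q):
        p,F=fk(q);return np.r_[(p-T)*100,(F.inv()*R).as_rotvec()*20,w*(q-q0)/57]
    q0=np.clip(q0,LO+m+.1,HI-m-.1)
    return least_squares(f,q0,bounds=(LO+m,HI-m))
def multi(T,R,n=40,seed=0):
    g=np.random.default_rng(seed);o=[]
    for _ in range(n):
        r=ik(T,R,g.uniform(LO,HI))
        if r.cost<1e-4:o.append(r.x)
    return o
E
python3 - <<'E'
from ik import *
s=monitor.observe();p,F=fk(np.array(s["joints"]));print(p-s["tool_pos"],s["joints"].round(1))
c=np.array([.5,-.003])
for phi in (0,14,28):
  u=np.array([np.cos(np.radians(phi)),np.sin(np.radians(phi))])
  for tilt in (30,37,45,55):
    t=c-.07*u;R=Rt(phi,tilt);T=np.array([*t,.022])-.173*R[:,2]
    o=multi(T,Ro.from_matrix(R),25)
    print(phi,tilt,T.round(3),len(o))
    for q in o[:6]: print("   ",q.round(0),"elbow",fk(q,True)[2].round(2),"wr",fk(q,True)[3].round(2))
E
```

```text
[9.82622131e-05 9.32711170e-05 9.67490237e-05] [-30.6  53.1  68.  103.2 -30.4  41.1 -48.2]
0 30 [ 0.344 -0.003  0.172] 0
0 37 [ 0.326 -0.003  0.16 ] 0
0 45 [ 0.308 -0.003  0.144] 0
0 55 [ 0.288 -0.003  0.121] 0
14 30 [ 0.348 -0.041  0.172] 0
14 37 [ 0.331 -0.045  0.16 ] 0
14 45 [ 0.313 -0.05   0.144] 0
14 55 [ 0.295 -0.054  0.121] 0
28 30 [ 0.362 -0.076  0.172] 0
28 37 [ 0.346 -0.085  0.16 ] 0
28 45 [ 0.33  -0.093  0.144] 0
28 55 [ 0.313 -0.102  0.121] 0
```

```bash
python3 - <<'E'
from ik import *
def show(name,tip,psi,tilt):
    R=Rt(psi,tilt);T=np.array(tip)-.173*R[:,2];o=multi(T,Ro.from_matrix(R),25)
    print(name,psi,tilt,T.round(3),len(o))
    o=sorted(o,key=lambda q:-np.min(np.minimum(q-LO,HI-q)[[1,3,4,5,6]]))
    for q in o[:3]: print("   ",q.round(0),"elbow",fk(q,True)[2].round(2),"wr",fk(q,True)[3].round(2))
c=np.array([.5,-.003]);u=np.array([.84,.545])
for psi in (50,60,75):
  for tilt in(35,42): 
    show("pre",[*(c-.08*u),.022],psi,tilt)
    show("con",[*(c-.035*u),.022],psi,tilt)
    show("end1",[.591-.03,.057-.02,.022],psi,tilt)
for tilt in (37,45):
    show("s2",(.591-.05,.057,.022),5,tilt);show("s2e",(.646,.059,.022),5,tilt)
E
```

```text
pre 50 35 [ 0.369 -0.123  0.164] 12
    [  59.   82.  -73.  136.  119.   43. -129.] elbow [ 0.26 -0.45  0.36] wr [ 0.32 -0.18  0.27]
    [  58.   82.  -72.  136.  120.   42. -130.] elbow [ 0.26 -0.45  0.37] wr [ 0.32 -0.18  0.27]
    [  56.   77.  -63.  136.  131.   34. -141.] elbow [ 0.27 -0.43  0.41] wr [ 0.32 -0.18  0.27]
con 50 35 [ 0.407 -0.098  0.164] 15
    [  54.   83.  -74.  131.  117.   44. -129.] elbow [ 0.29 -0.43  0.36] wr [ 0.36 -0.16  0.27]
    [  53.   81.  -71.  131.  120.   40. -133.] elbow [ 0.3  -0.42  0.38] wr [ 0.36 -0.16  0.27]
    [  52.   78.  -66.  131.  124.   36. -137.] elbow [ 0.3  -0.41  0.4 ] wr [ 0.36 -0.16  0.27]
end1 50 35 [ 0.497 -0.039  0.164] 15
    [  43.   84.  -77.  118.  110.   45. -123.] elbow [ 0.37 -0.37  0.35] wr [ 0.45 -0.1   0.27]
    [  39.   76.  -62.  118.  118.   30. -136.] elbow [ 0.38 -0.34  0.42] wr [ 0.45 -0.1   0.27]
    [ 18.  62. -17. 118. 224.  22. 108.] elbow [ 0.43 -0.17  0.55] wr [ 0.45 -0.1   0.27]
pre 50 42 [ 0.358 -0.135  0.151] 12
    [  63.   85.  -71.  136.  127.   37. -130.] elbow [ 0.22 -0.47  0.33] wr [ 0.3  -0.2 
[... 4819 characters left out ...]
 0.27]
    [ -5.  65. -11. 138. 167.  61.  99.] elbow [0.47 0.01 0.53] wr [0.36 0.04 0.27]
s2e 5 37 [0.542 0.05  0.16 ] 10
    [  7.  65. -30. 117. 147.  44. 131.] elbow [ 0.47 -0.09  0.53] wr [0.46 0.04 0.27]
    [ -3.  62. -12. 117. 163.  38. 107.] elbow [ 0.46 -0.01  0.55] wr [0.46 0.04 0.27]
    [ -9.  62.  -1. 118. 175.  37.  91.] elbow [0.46 0.04 0.56] wr [0.46 0.04 0.27]
s2 5 45 [0.419 0.046 0.144] 0
s2e 5 45 [0.524 0.048 0.144] 10
    [  3.  67. -22. 123. 162.  56. 113.] elbow [ 0.48 -0.05  0.51] wr [0.43 0.04 0.24]
    [ -2.  66. -13. 123. 167.  55. 104.] elbow [ 0.48 -0.01  0.52] wr [0.43 0.04 0.24]
    [ -9.  66.  -0. 123. 176.  54.  89.] elbow [0.47 0.05 0.53] wr [0.43 0.04 0.24]
```

```bash
cat log.txt | cut -c1-150; cat > sim.py <<'E'
from ik import *
def err(q,T,R):
    p,F=fk(q);return np.r_[T-p,.3*(F.inv()*R).as_rotvec()] 
def J(q):
    p0,F0=fk(q);o=[]
    for i in range(7):
        d=q.copy();d[i]+=.01;p,F=fk(d);o.append(np.r_[(p-p0)/.01,.3*(F0.inv()*F).as_rotvec()/.01])
    return np.array(o).T
VM=.7*np.array([108.29,108.29,147.25,147.25,172.46,172.46,172.46])/8
def row(q,T,R,n=20,lam=1e-5):
    q0=q.copy()
    for _ in range(n):
        e=err(q,T,R)
        if np.linalg.norm(e)<1e-5:break
        j=J(q);free=np.ones(7,bool)
        for _ in range(4):
            dq=np.zeros(7);jf=j[:,free];dq[free]=jf.T@np.linalg.solve(jf@jf.T+lam*1e-2*np.eye(6),e)
            dq*=min(1,10/np.abs(dq).max())
            bad=free&((q+dq<LO-1e-6)|(q+dq>HI+1e-6))
            if not bad.any():break
            free&=~bad
        q=np.clip(q+dq,LO,HI)
    d=q-q0;k=max(1,np.max(np.abs(d)/VM))
    return q0+d/k
def call(q,T0,R0,rows):
    for r in rows:
        q=row(q,T0+R0.apply(np.array(r[:3])/100),R0*Ro.from_rotvec(r[3:6],degrees=True))
    return q
E
python3 - <<'E'
from sim import *
import json
D=[json.loads(l) for l in open("log.txt")]
rows=[[0,-2,1,-4,4,0,4],[0,-4,2,-8,9,1,4],[0,-6,2.3,-13,15,1,4],[0,-8,2.3,-18,21,2,4],[0,-9,2.3,-23,27,2,4],[-0.3,-10,2.3,-28.4,33.5,3,4],[-0.3,-10,2.3,-28.4,33.5,3,4],[-0.3,-10,2.3,-28.4,33.5,3,4]]
q=np.array(D[2][0]);print(call(q,*fk(q),rows).round(0),np.round(D[3][0]))
q=np.array([73.7,40.479,-1.581,85.061,1.261,54.483,-4.326])
rows=[[-5,-3,1,5,0,0,4],[-10,-6,2,10,0,0,4],[-15,-9,4,15,0,0,4],[-20,-12,6,20,0,0,4],[-25,-15,8,25,0,0,4],[-30,-18,10,30,0,0,4],[-34,-20.5,11,34,0,0,4],[-36,-21.7,12,36,0,0,4]]
print(call(q,*fk(q),rows).round(0),np.round(D[0][0]))
E
```

```text
[[76.72826917775654, 36.785655877908376, -51.25593500250699, 134.3666631628672, -67.64958987912064, 0.056800046197849806, 29.50986360053399], [0.27664
[[10.869679969702643, 30.15076488725906, 13.947692954288657, 123.56417421787752, -60.71167065112475, 16.26919811577819, -10.763633007279198], [0.40164
[[31.23042671722395, 30.573494731027257, -23.50876401832651, 127.62812591802297, -83.36423926929218, 0.05498415523366588, 16.830940940011786], [0.4014
[[-30.60196595920738, 53.09540718877345, 67.95081365806624, 103.20800549659835, -30.390654680539107, 41.10566460524338, -48.22043120610377], [0.499473
[-31.  54.  70. 103. -33.  42. -45.] [-31.  53.  68. 103. -30.  41. -48.]
[ 66.  37. -42. 138. -75.   4.  35.] [ 77.  37. -51. 134. -68.   0.  30.]
```

```bash
cat > search.py <<'E'
from sim import *
np.set_printoptions(suppress=True,precision=1)
c=np.array([.5,-.003]);u=np.array([.84,.545])
Z=Ro.from_euler("z",180,degrees=True)
q0=np.array(monitor.observe()["joints"])
for psi in(50,58):
 for tilt in(38,):
  for flip in (0,1):
    R=Rt(psi,tilt);T=np.r_[c-.09*u,.06]-.173*R[:,2];R=Ro.from_matrix(R)*(Z if flip else Ro.identity())
    o=multi(T,R,40)
    o=sorted(o,key=lambda q:np.abs(q-q0).max())
    for qt in o[:12:4]:
        N=24;q=q0.copy();tr=[]
        for k in range(1,N+5):
            qq=q0+(qt-q0)*min(k/N,1);p,F=fk(qq);q=row(q,p,F);tp,tF=fk(q);tr.append(np.r_[tp+.173*tF.as_matrix()[:,2]])
        tr=np.array(tr);e=err(q,p,F)
        print(psi,flip,"qt",qt,"end",q,"e",np.linalg.norm(e[:3]).round(3),np.linalg.norm(e[3:]).round(3),"zmin",tr[:,2].min().round(3),"dbot",np.linalg.norm(tr[:,:2]-c,axis=1).min().round(3))
E
python3 search.py
```

```text
50 0 qt [  62.6   80.1  -77.4  137.3  114.9   40.9 -126.6] end [ 52.6  60.3 -40.8 127.7 -80.3   3.5  72.1] e 0.037 0.041 zmin -0.055 dbot 0.1
50 0 qt [  59.2   73.1  -64.6  137.4  130.2   29.7 -140.9] end [ 54.   61.3 -43.8 128.  -78.4   0.7  70. ] e 0.036 0.04 zmin -0.048 dbot 0.1
50 0 qt [  55.7   68.8  -55.   137.5  148.5   23.9 -158.4] end [ 53.3  60.8 -42.2 127.8 -77.8   2.2  69.5] e 0.037 0.041 zmin -0.035 dbot 0.1
50 1 qt [ 61.   76.3 -70.7 137.3 121.9  34.6  47. ] end [ 60.2  74.9 -68.  137.4 125.3  32.4  43.8] e 0.0 0.0 zmin -0.054 dbot 0.09
50 1 qt [ 59.4  73.4 -65.2 137.4 129.4  30.1  40. ] end [ 56.5  69.7 -57.1 137.5 143.7  24.9  26.2] e 0.0 0.0 zmin -0.051 dbot 0.09
50 1 qt [ 58.   71.5 -61.3 137.4 135.8  27.4  33.8] end [ 55.7  68.7 -54.9 137.5 148.7  23.8  21.4] e 0.0 0.0 zmin -0.051 dbot 0.09
58 0 qt [  63.7   79.9  -77.3  131.9  100.3   36.6 -104.9] end [ 53.1  62.7 -43.8 127.6 -82.5   0.3  80.4] e 0.017 0.019 zmin -0.052 dbot 0.095
58 0 qt [  56.8   68.3  -55.1  132.1  127.8   14.8 -130.8] end [ 52.5  62.2 -42.3 127.4 -79.3   1.7  77.4] e 0.018 0.02 zmin -0.043 dbot 0.095
58 0 qt [  53.6   65.3  -47.5  132.2  157.3   10.6 -159.8] end [ 53.   62.6 -43.6 127.6 -82.8   0.5  80.8] e 0.017 0.019 zmin -0.03 dbot 0.095
58 1 qt [ 58.2  69.9 -58.7 132.1 119.6  17.7  57.2] end [ 56.6  68.1 -54.6 132.1 129.3  14.5  47.7] e 0.0 0.0 zmin -0.046 dbot 0.09
58 1 qt [ 58.   69.6 -58.1 132.1 120.8  17.2  55.9] end [ 56.6  68.  -54.5 132.1 129.6  14.4  47.4] e 0.0 0.0 zmin -0.046 dbot 0.09
58 1 qt [ 57.   68.5 -55.5 132.1 126.7  15.2  50.3] end [ 55.9  67.4 -52.9 132.1 134.4  13.3  42.7] e 0.0 0.0 zmin -0.045 dbot 0.09
```

```bash
cat > path.py <<'E'
from sim import *
np.set_printoptions(suppress=True,precision=1)
def emit(q,poses):
    """poses: list of (T,R); simulate & print rows in calls of 8"""
    out=[]
    for i in range(0,len(poses),8):
        p0,F0=fk(q) if i==0 else poses[i-1]
        rows=[]
        for (T,R) in poses[i:i+8]:
            rows.append(list(np.r_[F0.inv().apply(T-p0)*100,(F0.inv()*R).as_rotvec(degrees=True)].round(1)))
            q=row(q,T,R);e=err(q,T,R);tp,tF,pe,pw=fk(q,True)
            print(q.round(0),"tip",(tp+.173*tF.as_matrix()[:,2]).round(3),"tcp",tp.round(3),"e",np.linalg.norm(e[:3]).round(3))
        print([[float(v) for v in r] for r in rows])
    return q
E
python3 - <<'E'
from path import *
q0=np.array(monitor.observe()["joints"])
c=np.array([.5,-.003]);u=np.array([.84,.545]);Z=Ro.from_euler("z",180,degrees=True)
R=Rt(55,38);T=np.r_[c-.10*u,.06]-.173*R[:,2];R=Ro.from_matrix(R)*Z
o=multi(T,R,40);qt=min(o,key=lambda q:abs(q[4]-120));print(qt)
via=(q0+qt)/2;via[1]-=30;via[3]+=0
N=12
poses=[fk(q0+(via-q0)*k/N) for k in range(1,N+1)]+[fk(via+(qt-via)*k/N) for k in range(1,N+1)]
emit(q0,poses)
E
```

```text
[ 60.5  71.8 -62.3 134.8 122.5  23.2  52.2]
[-27.  52.  65. 105. -27.  41. -41.] tip [ 0.5 -0.2  0.2] tcp [ 0.5 -0.1  0.4] e 0.0
[-24.  52.  61. 106. -23.  41. -34.] tip [ 0.5 -0.2  0.2] tcp [ 0.5 -0.1  0.4] e 0.0
[-21.  51.  58. 107. -19.  40. -27.] tip [ 0.4 -0.2  0.2] tcp [ 0.5 -0.1  0.4] e 0.0
[-19.  49.  55. 109. -16.  39. -20.] tip [ 0.4 -0.2  0.2] tcp [ 0.4 -0.2  0.4] e 0.0
[-16.  48.  51. 110. -12.  38. -13.] tip [ 0.4 -0.2  0.2] tcp [ 0.4 -0.2  0.4] e 0.0
[-13.  47.  48. 111.  -8.  36.  -6.] tip [ 0.4 -0.3  0.2] tcp [ 0.4 -0.2  0.4] e 0.0
[-11.  45.  45. 113.  -4.  34.   1.] tip [ 0.4 -0.3  0.2] tcp [ 0.4 -0.2  0.4] e 0.0
[ -9.  44.  42. 114.  -0.  32.   8.] tip [ 0.4 -0.3  0.2] tcp [ 0.4 -0.2  0.4] e 0.0
[[1.0, 1.4, 2.0, -3.9, -1.6, -8.6], [1.9, 2.7, 3.7, -6.8, -3.6, -17.6], [2.7, 4.1, 5.1, -8.9, -5.7, -26.9], [3.5, 5.3, 6.2, -10.0, -7.8, -36.4], [4.2, 6.4, 7.1, -10.2, -9.8, -46.1], [4.8, 7.4, 7.8, -9.6, -11.4, -55.9], [5.4, 8.4, 8.2, -8.3, -12.5, -65.8], [6.0, 9.2, 8.5, -6.4, -13.0, -75.8]]
[ -7.  42.  39. 115.   4.  30.  15.] tip [ 0.4 -0.3  0.2] tcp [ 0.4 -0.2  0.4] e 0.
[... 1175 characters left out ...]
 46.] tip [ 0.4 -0.2  0. ] tcp [ 0.4 -0.2  0.2] e 0.008
[ 36.  56. -22. 130.  95.  11.  39.] tip [ 0.4 -0.1  0. ] tcp [ 0.4 -0.2  0.2] e 0.008
[ 43.  59. -34. 131. 110.  15.  36.] tip [ 0.4 -0.1  0. ] tcp [ 0.4 -0.2  0.2] e 0.007
[ 52.  65. -47. 133. 124.  18.  37.] tip [ 0.4 -0.1  0. ] tcp [ 0.4 -0.2  0.2] e 0.004
[ 58.  69. -56. 135. 135.  19.  40.] tip [ 0.4 -0.1  0.1] tcp [ 0.4 -0.1  0.2] e 0.0
[[0.9, -0.6, 2.1, -0.1, 4.5, -10.6], [1.9, -1.2, 3.8, -1.3, 9.6, -20.7], [2.9, -1.9, 5.1, -3.9, 15.1, -30.3], [3.9, -2.6, 6.0, -8.0, 20.7, -39.2], [4.7, -3.2, 6.5, -13.6, 26.2, -47.4], [5.5, -3.7, 6.5, -20.7, 31.0, -54.9], [5.9, -4.2, 6.1, -29.4, 35.0, -61.5], [6.1, -4.5, 5.4, -39.5, 37.7, -67.1]]
```

```bash
python3 -m inch '[[1,1.4,2,-3.9,-1.6,-8.6,5],[1.9,2.7,3.7,-6.8,-3.6,-17.6,5],[2.7,4.1,5.1,-8.9,-5.7,-26.9,5],[3.5,5.3,6.2,-10,-7.8,-36.4,5],[4.2,6.4,7.1,-10.2,-9.8,-46.1,5],[4.8,7.4,7.8,-9.6,-11.4,-55.9,5],[5.4,8.4,8.2,-8.3,-12.5,-65.8,5],[6,9.2,8.5,-6.4,-13,-75.8,5]]' && python3 -m inch '[[-0.5,0.7,0.2,0.4,1.5,-10,5],[-1,1.3,0.1,0.4,3.7,-20.1,5],[-1.4,1.9,-0.1,0.1,6.5,-30,5],[-1.9,2.5,-0.6,-0.9,9.8,-39.9,5],[-1.5,1.2,0,-0.2,9.3,-51.8,5],[-1.4,0,0,1.1,9.9,-63.6,5],[-1.4,-1.3,0,3,11.6,-75.1,5],[-1.6,-2.7,0,5.1,14.7,-86.1,5]]'
python3 - <<'E'
from path import *
st();np.set_printoptions(suppress=True,precision=3)
q0=np.array(monitor.observe()["joints"]);c=np.array([.5,-.003]);u=np.array([.84,.545]);Z=Ro.from_euler("z",180,degrees=True)
R=Rt(55,38);T=np.r_[c-.10*u,.06]-.173*R[:,2];R=Ro.from_matrix(R)*Z
o=multi(T,R,40);qt=min(o,key=lambda q:abs(q[4]-120))
N=8
poses=[]
for k in range(1,N+1):
    p,F=fk(q0+(qt-q0)*k/N);p=p+[0,0,.08*(1-k/N)**.5];poses.append((p,F))
emit(q0,poses)
E
```

```text
clock: 6.6
tool_pos: [0.4069, -0.1946, 0.3566]
ee_rot: [153.6, 4.9, -17.8]
contact_force: [-0.5, -0.5, 1.6]
gripper_width: 0.585
clock: 7.6
tool_pos: [0.3987, -0.1658, 0.3458]
ee_rot: [176.5, 14.7, 66.5]
contact_force: [-0.7, -0.4, -0.3]
gripper_width: 0.585
t 7.6 tip [ 0.4 -0.2  0.2] tilt 15.1 phi 156.5 F [-0.7 -0.4 -0.3] w 0.59 q [  9.  36.   8. 120.  24.  26.  60.]
[ 15.  32.   0. 116.  24.  37.  74.] tip [ 0.373 -0.211  0.212] tcp [ 0.391 -0.172  0.38 ] e 0.0
[ 18.  36.  -3. 120.  28.  32.  81.] tip [ 0.359 -0.206  0.168] tcp [ 0.382 -0.175  0.337] e 0.0
[ 22.  40.  -8. 123.  31.  25.  89.] tip [ 0.351 -0.192  0.128] tcp [ 0.373 -0.174  0.298] e 0.0
[ 27.  44. -12. 126.  35.  18.  96.] tip [ 0.35  -0.171  0.093] tcp [ 0.365 -0.169  0.265] e 0.0
[ 31.  48. -17. 129.  39.  10. 102.] tip [ 0.357 -0.142  0.068] tcp [ 0.36  -0.162  0.24 ] e 0.0
[ 35.  51. -20. 131.  45.   1. 108.] tip [ 0.371 -0.111  0.055] tcp [ 0.357 -0.154  0.222] e 0.0
[ 40.  54. -28. 132.  60.   5.  95.] tip [ 0.356 -0.092  0.05 ] tcp [ 0.349 -0.147  0.214] e 0.007
[ 45.  59. -37. 132.  75.  10.  85.] tip [ 0.343 -0.074  0.039] tcp [ 0.34  -0.14   0.199] e 0.016
[[-1.7, -0.3, -3.1, 3.7, 0.5, -12.2], [-1.2, -1.3, 1.2, 5.6, 3.4, -24.2], [-0.5, -2.4, 4.9, 5.4, 8.4, -35.5], [0.4, -3.4, 8.0, 2.6, 14.9, -45.7], [1.5, -4.3, 10.3, -3.3, 22.1, -54.6], [2.6, -5.0, 11.9, -12.2, 29.4, -61.8], [3.4, -5.5, 12.7, -24.1, 35.7, -67.1], [4.0, -5.7, 14.1, -38.8, 40.0, -70.2]]
```

```bash
python3 - <<'E'
from path import *
np.set_printoptions(suppress=True,precision=3)
q0=np.array(monitor.observe()["joints"]);c=np.array([.5,-.003]);u=np.array([.84,.545]);Z=Ro.from_euler("z",180,degrees=True)
R=Rt(55,38);T=np.r_[c-.10*u,.07]-.173*R[:,2];R=Ro.from_matrix(R)*Z
o=multi(T,R,40);qt=min(o,key=lambda q:abs(q[4]-130));print(qt)
N=13
poses=[]
for k in range(1,17):
    a=min(k/N,1);p,F=fk(q0+(qt-q0)*a);p=p+[0,0,.05*min(4*a,1)*(1-a)];poses.append((p,F))
emit(q0,poses)
E
```

```text
[ 59.132  68.327 -58.536 134.9   128.708  18.847  45.352]
[ 11.  37.   6. 120.  27.  26.  66.] tip [ 0.381 -0.214  0.17 ] tcp [ 0.394 -0.171  0.337] e 0.0
[ 13.  38.   3. 121.  29.  26.  71.] tip [ 0.374 -0.214  0.158] tcp [ 0.39  -0.175  0.326] e 0.0
[ 16.  39.   0. 121.  31.  25.  76.] tip [ 0.368 -0.212  0.146] tcp [ 0.385 -0.177  0.314] e 0.0
[ 18.  41.  -2. 123.  34.  22.  80.] tip [ 0.364 -0.207  0.124] tcp [ 0.38  -0.178  0.294] e 0.0
[ 20.  44.  -4. 125.  37.  18.  84.] tip [ 0.362 -0.198  0.101] tcp [ 0.376 -0.177  0.272] e 0.0
[ 23.  46.  -6. 126.  40.  13.  88.] tip [ 0.362 -0.185  0.08 ] tcp [ 0.372 -0.175  0.252] e 0.0
[ 25.  48.  -8. 128.  43.   8.  91.] tip [ 0.365 -0.17   0.063] tcp [ 0.368 -0.172  0.236] e 0.0
[ 27.  50.  -9. 129.  47.   3.  94.] tip [ 0.369 -0.152  0.049] tcp [ 0.365 -0.167  0.222] e 0.0
[[-0.4, -0.3, 1.0, 1.8, -0.1, -7.3], [-0.6, -0.6, 2.2, 3.1, 0.7, -14.5], [-0.7, -1.0, 3.4, 3.7, 2.4, -21.6], [-0.5, -1.5, 5.4, 3.7, 4.8, -28.5], [-0.0, -2.1, 7.5, 2.8, 8.0, -35.1], [0.5, -2.6, 9.4, 1.1, 11.8, -41.3], [1.1, -3.2, 10.9, -1.6, 15.9, -47.1], [1.7, -3.8,
[... 400 characters left out ...]
-0.148  0.195] e 0.007
[ 59.  69. -60. 135. 121.  21.  52.] tip [ 0.411 -0.06   0.064] tcp [ 0.355 -0.144  0.204] e 0.002
[ 60.  70. -62. 135. 122.  21.  51.] tip [ 0.416 -0.058  0.07 ] tcp [ 0.355 -0.145  0.206] e 0.0
[ 60.  70. -62. 135. 122.  21.  51.] tip [ 0.416 -0.058  0.07 ] tcp [ 0.355 -0.145  0.206] e 0.0
[ 60.  70. -62. 135. 122.  21.  51.] tip [ 0.416 -0.058  0.07 ] tcp [ 0.355 -0.145  0.206] e 0.0
[[0.5, -0.0, 1.1, -5.2, 2.4, -5.6], [1.0, 0.0, 1.8, -11.2, 4.3, -10.9], [1.5, 0.1, 2.2, -17.9, 5.5, -15.8], [2.0, 0.1, 2.1, -25.2, 5.9, -20.5], [2.3, 0.1, 1.7, -33.0, 5.4, -24.9], [2.3, 0.1, 1.7, -33.0, 5.4, -24.9], [2.3, 0.1, 1.7, -33.0, 5.4, -24.9], [2.3, 0.1, 1.7, -33.0, 5.4, -24.9]]
```

Good. Running the first half, then replanning the second from the actual state.

```bash
python3 -m inch '[[-0.4,-0.3,1,1.8,-0.1,-7.3,5],[-0.6,-0.6,2.2,3.1,0.7,-14.5,5],[-0.7,-1,3.4,3.7,2.4,-21.6,5],[-0.5,-1.5,5.4,3.7,4.8,-28.5,5],[0,-2.1,7.5,2.8,8,-35.1,5],[0.5,-2.6,9.4,1.1,11.8,-41.3,5],[1.1,-3.2,10.9,-1.6,15.9,-47.1,5],[1.7,-3.8,11.5,-5.2,20.4,-52.4,5]]'
python3 - <<'E'
from path import *
st();np.set_printoptions(suppress=True,precision=3)
q0=np.array(monitor.observe()["joints"]);c=np.array([.5,-.003]);u=np.array([.84,.545]);Z=Ro.from_euler("z",180,degrees=True)
R=Rt(55,38);T=np.r_[c-.10*u,.07]-.173*R[:,2];R=Ro.from_matrix(R)*Z
o=multi(T,R,40);qt=min(o,key=lambda q:abs(q[4]-130));print(qt)
emit(q0,[fk(q0+(qt-q0)*min(k/6,1)) for k in range(1,9)])
E
```

```text
clock: 8.6
tool_pos: [0.3649, -0.1659, 0.2275]
ee_rot: [176.3, -3.8, 120.0]
contact_force: [0.2, 0.6, 0.4]
gripper_width: 0.586
t 8.6 tip [ 0.4 -0.2  0.1] tilt 5.3 phi -150.0 F [0.2 0.6 0.4] w 0.59 q [ 28.  49. -11. 129.  46.   4.  94.]
[ 59.132  68.327 -58.536 134.9   128.708  18.847  45.352]
[ 31.  52. -16. 130.  49.   4.  98.] tip [ 0.352 -0.128  0.04 ] tcp [ 0.354 -0.158  0.211] e 0.0
[ 34.  55. -19. 131.  51.   3. 101.] tip [ 0.344 -0.109  0.031] tcp [ 0.347 -0.152  0.199] e 0.0
[ 36.  56. -21. 132.  66.   1.  90.] tip [ 0.347 -0.1    0.029] tcp [ 0.345 -0.15   0.194] e 0.004
[ 41.  59. -30. 132.  82.   7.  78.] tip [ 0.34  -0.085  0.026] tcp [ 0.339 -0.145  0.189] e 0.004
[ 49.  63. -43. 133.  97.  14.  67.] tip [ 0.353 -0.07   0.029] tcp [ 0.34  -0.141  0.186] e 0.011
[ 57.  68. -56. 134. 111.  20.  59.] tip [ 0.387 -0.058  0.048] tcp [ 0.348 -0.14   0.194] e 0.015
[ 61.  71. -64. 135. 118.  24.  56.] tip [ 0.416 -0.057  0.07 ] tcp [ 0.355 -0.145  0.206] e 0.0
[ 61.  71. -64. 135. 118.  24.  56.] tip [ 0.416 -0.057  0.07 ] tcp [ 0.355 -0.145  0.206] e 0.0
[[1.1, -0.7, 1.7, -1.0, 5.2, -5.4], [1.9, -1.1, 3.0, -3.8, 8.8, -10.7], [2.4, -1.2, 3.7, -8.4, 10.6, -15.6], [2.7, -1.0, 3.9, -14.8, 10.6, -19.8], [2.6, -0.6, 3.5, -23.0, 8.9, -23.0], [2.2, 0.0, 2.3, -32.9, 5.5, -25.1], [2.2, 0.0, 2.3, -32.9, 5.5, -25.1], [2.2, 0.0, 2.3, -32.9, 5.5, -25.1]]
```

```bash
python3 -m inch '[[1,-0.7,1.2,-1,5.2,-5.4,5],[1.9,-1.1,2.2,-3.8,8.8,-10.7,5],[2.4,-1.2,2.8,-8.4,10.6,-15.6,5],[2.7,-1,3,-14.8,10.6,-19.8,5],[2.6,-0.6,2.8,-23,8.9,-23,5],[2.2,0,2.3,-32.9,5.5,-25.1,5],[2.2,0,2.3,-32.9,5.5,-25.1,5],[2.2,0,2.3,-32.9,5.5,-25.1,5]]'
python3 - <<'E'
from path import *
np.set_printoptions(suppress=True,precision=3)
st()
P={n:optics.read_camera(n) for n in("scene","top")}
for n,p in P.items():cv2.imwrite(f"pics/{n}1.png",p["color"])
E
```

```text
clock: 9.6
tool_pos: [0.3738, -0.1728, 0.2209]
ee_rot: [142.1, -1.9, 146.2]
contact_force: [-0.2, 0.2, -0.4]
gripper_width: 0.582
t 9.6 tip [ 0.429 -0.082  0.084] tilt 37.9 phi -123.8 F [-0.2  0.2 -0.4] w 0.58 q [ 56.  60. -45. 128.  73.   0. 102.]
```

View pics/top1.png

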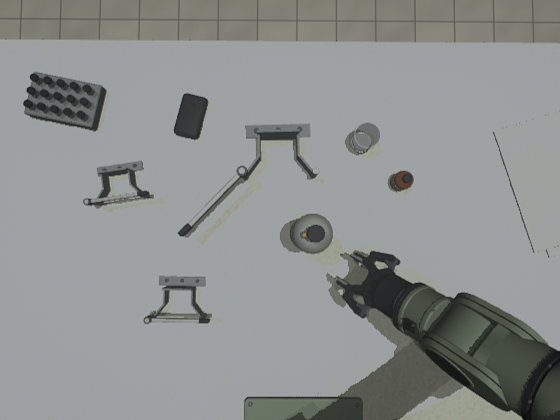

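View pics/scene1.png

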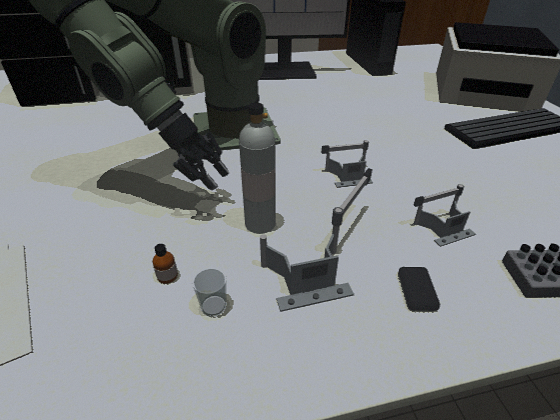

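```bash
python3 - <<'E'
from path import *
np.set_printoptions(suppress=True,precision=3)
q0=np.array(monitor.observe()["joints"]);c=np.array([.5,-.003]);u=np.array([.84,.545]);Z=Ro.from_euler("z",180,degrees=True)
for psi in (55,62):
  R=Rt(psi,38)
  Rf=Ro.from_matrix(R)*Z
  f=lambda t:(np.array(t)-.173*R[:,2],Rf)
  A=np.r_[c-.085*u,.022];B=np.r_[c-.05*u,.022];t0=np.array([.429,-.082,.084])
  way=[t0+(A-t0)*k/6 for k in range(1,7)]+[A,A]+[A+(B-A)*k/6 for k in range(1,7)]+[B,B]
  print(psi);emit(q0,[f(t) for t in way])
E
```

```text
55
[ 56.  61. -45. 128.  78.   0.  99.] tip [ 0.428 -0.081  0.079] tcp [ 0.373 -0.173  0.216] e 0.012
[ 55.  62. -44. 127.  84.   0.  93.] tip [ 0.428 -0.078  0.071] tcp [ 0.375 -0.171  0.207] e 0.016
[ 59.  69. -56. 130.  99.  14.  78.] tip [ 0.411 -0.062  0.054] tcp [ 0.365 -0.156  0.192] e 0.005
[ 62.  77. -67. 132. 114.  28.  63.] tip [ 0.429 -0.06   0.043] tcp [ 0.368 -0.147  0.179] e 0.0
[ 61.  79. -68. 133. 116.  31.  61.] tip [ 0.429 -0.055  0.032] tcp [ 0.368 -0.142  0.169] e 0.0
[ 61.  81. -68. 133. 118.  33.  60.] tip [ 0.429 -0.049  0.022] tcp [ 0.368 -0.137  0.158] e 0.0
[ 61.  81. -68. 133. 118.  33.  60.] tip [ 0.429 -0.049  0.022] tcp [ 0.368 -0.137  0.158] e 0.0
[ 61.  81. -68. 133. 118.  33.  60.] tip [ 0.429 -0.049  0.022] tcp [ 0.368 -0.137  0.158] e 0.0
[[1.0, -0.4, 1.1, -0.2, -2.2, -0.1], [1.2, -0.7, 2.2, -0.2, -2.2, -0.1], [1.5, -1.0, 3.3, -0.2, -2.2, -0.1], [1.8, -1.3, 4.4, -0.2, -2.2, -0.1], [2.1, -1.5, 5.5, -0.2, -2.2, -0.1], [2.3, -1.8, 6.6, -0.2, -2.2, -0.1], [2.3, -1.8, 6.6, -0.2, -2.2, -0.1], [2.3, -1.8, 6.6, -0.2, -2.2, -0.1]]
[ 60.  81. -69. 133. 118. 
[... 2421 characters left out ...]
-0.037  0.022] tcp [ 0.398 -0.131  0.158] e 0.0
[ 56.  77. -62. 126. 107.  22.  75.] tip [ 0.453 -0.033  0.022] tcp [ 0.403 -0.127  0.158] e 0.0
[ 55.  77. -62. 125. 107.  22.  75.] tip [ 0.458 -0.03   0.022] tcp [ 0.408 -0.124  0.158] e 0.0
[ 55.  77. -62. 125. 107.  22.  75.] tip [ 0.458 -0.03   0.022] tcp [ 0.408 -0.124  0.158] e 0.0
[ 55.  77. -62. 125. 107.  22.  75.] tip [ 0.458 -0.03   0.022] tcp [ 0.408 -0.124  0.158] e 0.0
[[-0.3, 0.4, 0.3, 0.0, 0.0, 0.0], [-0.6, 0.8, 0.6, 0.0, 0.0, 0.0], [-0.9, 1.2, 0.9, 0.0, 0.0, 0.0], [-1.1, 1.6, 1.3, 0.0, 0.0, 0.0], [-1.4, 2.0, 1.6, 0.0, 0.0, 0.0], [-1.7, 2.4, 1.9, 0.0, 0.0, 0.0], [-1.7, 2.4, 1.9, 0.0, 0.0, 0.0], [-1.7, 2.4, 1.9, 0.0, 0.0, 0.0]]
```

```bash
cat > s1.py <<'E'
from path import *
import sys
np.set_printoptions(suppress=True,precision=3)
Z=Ro.from_euler("z",180,degrees=True)
def go(way,tilt=38):
    """way: list of (tipx,tipy,tipz,psi)"""
    q0=np.array(monitor.observe()["joints"]);ps=[]
    for x,y,z,psi in way:
        R=Rt(psi,tilt);ps.append((np.array([x,y,z])-.173*R[:,2],Ro.from_matrix(R)*Z))
    return emit(q0,ps)
def lin(a,b,n,hold=0):
    a=np.array(a,float);b=np.array(b,float);return [a+(b-a)*k/n for k in range(1,n+1)]+[b]*hold
E
python3 - <<'E'
from s1 import *
go(lin((.429,-.082,.084,55),(.451,-.073,.022,55),6,2))
E
```

```text
[ 56.  61. -45. 127.  77.   0.  99.] tip [ 0.432 -0.084  0.078] tcp [ 0.376 -0.175  0.215] e 0.01
[ 55.  63. -44. 126.  82.   0.  95.] tip [ 0.436 -0.084  0.069] tcp [ 0.381 -0.175  0.205] e 0.012
[ 59.  69. -55. 128.  97.  12.  80.] tip [ 0.426 -0.073  0.055] tcp [ 0.375 -0.165  0.192] e 0.005
[ 61.  74. -63. 128. 109.  22.  70.] tip [ 0.444 -0.076  0.043] tcp [ 0.383 -0.163  0.179] e 0.0
[ 61.  76. -63. 127. 110.  23.  69.] tip [ 0.447 -0.075  0.032] tcp [ 0.386 -0.162  0.169] e 0.0
[ 61.  78. -63. 127. 111.  24.  69.] tip [ 0.451 -0.073  0.022] tcp [ 0.39  -0.16   0.158] e 0.0
[ 61.  78. -63. 127. 111.  24.  69.] tip [ 0.451 -0.073  0.022] tcp [ 0.39  -0.16   0.158] e 0.0
[ 61.  78. -63. 127. 111.  24.  69.] tip [ 0.451 -0.073  0.022] tcp [ 0.39  -0.16   0.158] e 0.0
[[0.4, -0.5, 1.0, -0.2, -2.2, -0.1], [0.2, -0.9, 2.1, -0.2, -2.2, -0.1], [-0.1, -1.2, 3.1, -0.2, -2.2, -0.1], [-0.3, -1.6, 4.1, -0.2, -2.2, -0.1], [-0.6, -2.0, 5.1, -0.2, -2.2, -0.1], [-0.8, -2.3, 6.1, -0.2, -2.2, -0.1], [-0.8, -2.3, 6.1, -0.2, -2.2, -0.1], [-0.8, -2.3, 6.1, -0.2, -2.2, -0.1]]
```

```bash
python3 -m inch '[[0.4,-0.5,1,-0.2,-2.2,-0.1,5],[0.2,-0.9,2.1,-0.2,-2.2,-0.1,5],[-0.1,-1.2,3.1,-0.2,-2.2,-0.1,5],[-0.3,-1.6,4.1,-0.2,-2.2,-0.1,5],[-0.6,-2,5.1,-0.2,-2.2,-0.1,5],[-0.8,-2.3,6.1,-0.2,-2.2,-0.1,5],[-0.8,-2.3,6.1,-0.2,-2.2,-0.1,5],[-0.8,-2.3,6.1,-0.2,-2.2,-0.1,5]]'
python3 - <<'E'
from s1 import *
st()
p=optics.read_camera("top");cv2.imwrite("pics/top2.png",cv2.resize(p["color"][130:330,240:480],None,fx=3,fy=3,interpolation=2))
p=optics.read_camera("scene");cv2.imwrite("pics/scene2.png",cv2.resize(p["color"][80:280,130:350],None,fx=3,fy=3,interpolation=2))
E
```

```text
clock: 10.7
tool_pos: [0.3897, -0.1597, 0.1591]
ee_rot: [142.0, -0.1, 145.1]
contact_force: [0.3, -0.2, 0.6]
gripper_width: 0.586
t 10.7 tip [ 0.451 -0.072  0.023] tilt 38.0 phi -124.9 F [ 0.3 -0.2  0.6] w 0.59 q [ 61.  77. -63. 127. 111.  24.  69.]
```

View pics/top2.png

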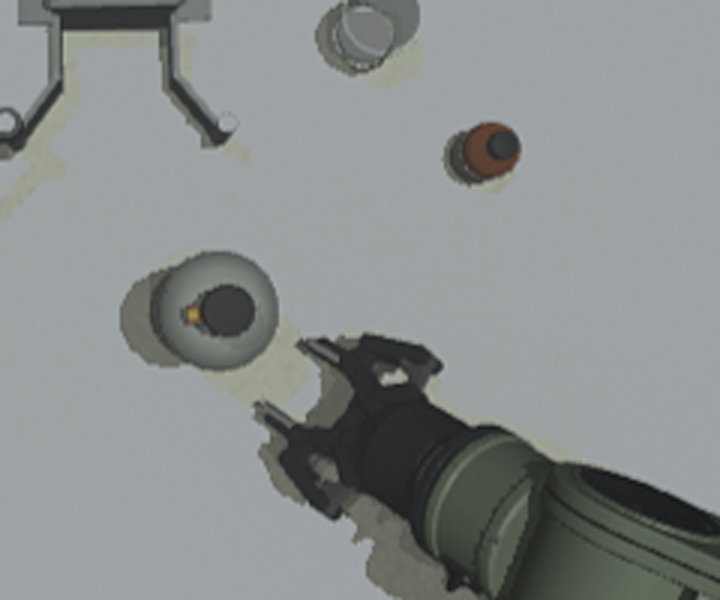

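View pics/scene2.png

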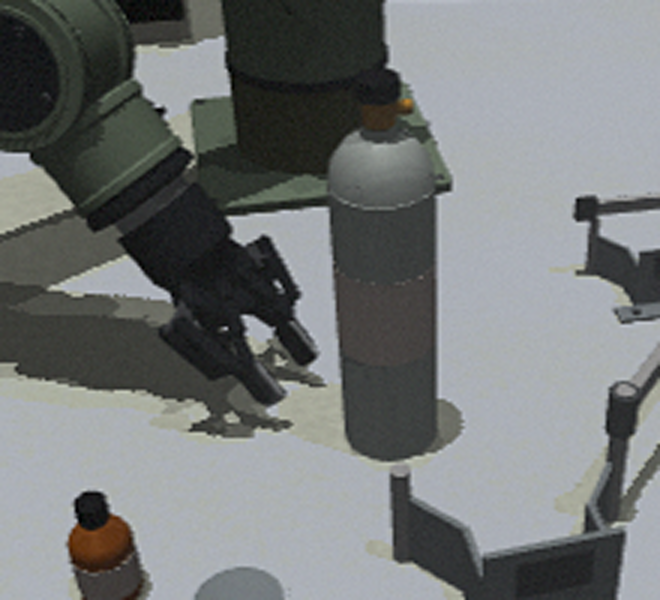

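```bash
python3 - <<'E'
from s1 import *
a=(.4512,-.0726,.023,55);b=(.5-.028*.574,-.003-.028*.819,.017,55);c=(.591-.028*.574,.057-.028*.819,.017,55)
go(lin(a,b,8)+lin(b,c,14,2))
E
```

```text
[ 60.  78. -64. 127. 111.  25.  68.] tip [ 0.455 -0.067  0.022] tcp [ 0.394 -0.154  0.159] e 0.0
[ 59.  78. -64. 127. 112.  26.  67.] tip [ 0.459 -0.061  0.022] tcp [ 0.398 -0.148  0.158] e 0.0
[ 59.  79. -65. 127. 112.  27.  66.] tip [ 0.463 -0.055  0.021] tcp [ 0.402 -0.142  0.157] e 0.0
[ 58.  79. -66. 126. 113.  28.  65.] tip [ 0.468 -0.049  0.02 ] tcp [ 0.406 -0.137  0.156] e 0.0
[ 57.  80. -66. 126. 113.  29.  64.] tip [ 0.472 -0.043  0.019] tcp [ 0.411 -0.131  0.156] e 0.0
[ 56.  80. -67. 126. 114.  29.  63.] tip [ 0.476 -0.038  0.019] tcp [ 0.415 -0.125  0.155] e 0.0
[ 55.  81. -67. 126. 114.  30.  62.] tip [ 0.48  -0.032  0.018] tcp [ 0.419 -0.119  0.154] e 0.0
[ 55.  81. -68. 126. 114.  31.  62.] tip [ 0.484 -0.026  0.017] tcp [ 0.423 -0.113  0.153] e 0.0
[[-0.0, 0.5, 0.5, 0.0, -0.0, 0.1], [-0.0, 1.0, 1.0, 0.0, -0.0, 0.1], [-0.0, 1.6, 1.5, 0.0, -0.0, 0.1], [-0.0, 2.1, 2.0, 0.0, -0.0, 0.1], [-0.0, 2.6, 2.5, 0.0, -0.0, 0.1], [-0.0, 3.1, 3.0, 0.0, -0.0, 0.1], [-0.0, 3.6, 3.5, 0.0, -0.0, 0.1], [-0.0, 4.1, 4.0, 0.0, -0.0, 0.1]]
[ 54.  81. -68. 125. 114.  31.  62.] tip [ 0.49  -0
[... 1300 characters left out ...]
.] tip [0.562 0.025 0.017] tcp [ 0.501 -0.062  0.153] e 0.0
[ 43.  80. -66. 114. 107.  28.  64.] tip [0.568 0.03  0.017] tcp [ 0.507 -0.057  0.153] e 0.0
[ 43.  80. -66. 113. 106.  28.  65.] tip [0.575 0.034 0.017] tcp [ 0.514 -0.053  0.153] e 0.0
[ 43.  80. -66. 113. 106.  28.  65.] tip [0.575 0.034 0.017] tcp [ 0.514 -0.053  0.153] e 0.0
[ 43.  80. -66. 113. 106.  28.  65.] tip [0.575 0.034 0.017] tcp [ 0.514 -0.053  0.153] e 0.0
[[-0.3, 0.6, 0.4, 0.0, 0.0, 0.0], [-0.6, 1.1, 0.9, 0.0, 0.0, 0.0], [-0.9, 1.7, 1.3, 0.0, 0.0, 0.0], [-1.1, 2.3, 1.8, 0.0, 0.0, 0.0], [-1.4, 2.9, 2.2, 0.0, 0.0, 0.0], [-1.7, 3.4, 2.7, 0.0, 0.0, 0.0], [-1.7, 3.4, 2.7, 0.0, 0.0, 0.0], [-1.7, 3.4, 2.7, 0.0, 0.0, 0.0]]
```

```bash
python3 -m inch '[[0,0.5,0.5,0,0,0,5],[0,1,1,0,0,0,5],[0,1.6,1.5,0,0,0,5],[0,2.1,2,0,0,0,5],[0,2.6,2.5,0,0,0,5],[0,3.1,3,0,0,0,5],[0,3.6,3.5,0,0,0,5],[0,4,4,0,0,0,5]]' 80
cat > look.py <<'E'
from s1 import *
import sys
st();k=sys.argv[1]
p=optics.read_camera("top");cv2.imwrite(f"pics/top{k}.png",cv2.resize(p["color"][100:300,170:410],None,fx=3,fy=3,interpolation=2))
p2=optics.read_camera("scene");cv2.imwrite(f"pics/scene{k}.png",cv2.resize(p2["color"][80:320,180:420],None,fx=2.5,fy=2.5,interpolation=2))
for p in(p,p2):
    for d in finder.pinpoint("gas_bottle",p)[:1]: 
        w=onz(p,d["centre"],0);x,y,a=SEAT;v=w[:2]-[x,y];print(d["confidence"],w.round(4),"seat-frame",(np.cos(a)*v[0]+np.sin(a)*v[1]).round(4),(-np.sin(a)*v[0]+np.cos(a)*v[1]).round(4))
E
python3 look.py 3
```

```text
clock: 11.8
tool_pos: [0.4221, -0.1136, 0.152]
ee_rot: [141.9, 0.0, 145.0]
contact_force: [-4.3, -7.1, 5.1]
gripper_width: 0.59
t 11.8 tip [ 0.483 -0.026  0.016] tilt 38.1 phi -125.0 F [-4.3 -7.1  5.1] w 0.59 q [ 55.  81. -68. 126. 115.  31.  62.]
0.86 [ 0.501 -0.003  0.   ] seat-frame -0.182 -0.0567
0.85 [ 0.505 -0.005  0.   ] seat-frame -0.1779 -0.0596
```

View pics/scene3.png

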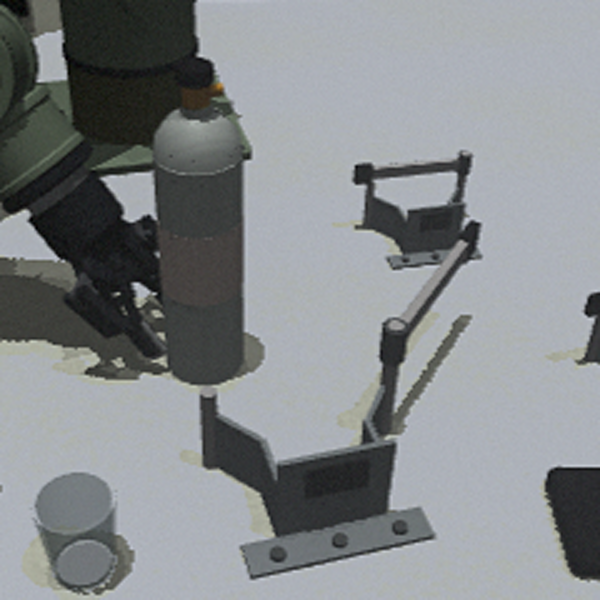

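```bash
python3 -m inch '[[-0.2,0.4,0.3,0,0,0,5],[-0.5,0.9,0.7,0,0,0,5],[-0.7,1.4,1.1,0,0,0,5],[-1,1.9,1.5,0,0,0,5],[-1.2,2.4,1.9,0,0,0,5],[-1.4,2.9,2.3,0,0,0,5],[-1.6,3.3,2.6,0,0,0,5],[-1.7,3.5,2.8,0,0,0,5]]'; python3 look.py 4
```

```text
clock: 13.0
tool_pos: [0.4615, -0.0867, 0.1516]
ee_rot: [141.9, 0.0, 145.0]
contact_force: [-6.5, -4.6, 3.6]
gripper_width: 0.589
t 13.0 tip [0.523 0.001 0.015] tilt 38.1 phi -125.0 F [-6.5 -4.6  3.6] w 0.59 q [ 49.  81. -68. 121. 112.  30.  62.]
0.72 [0.538 0.03  0.   ] seat-frame -0.1445 -0.0247
0.74 [0.546 0.023 0.   ] seat-frame -0.1364 -0.032
```

View pics/scene4.png

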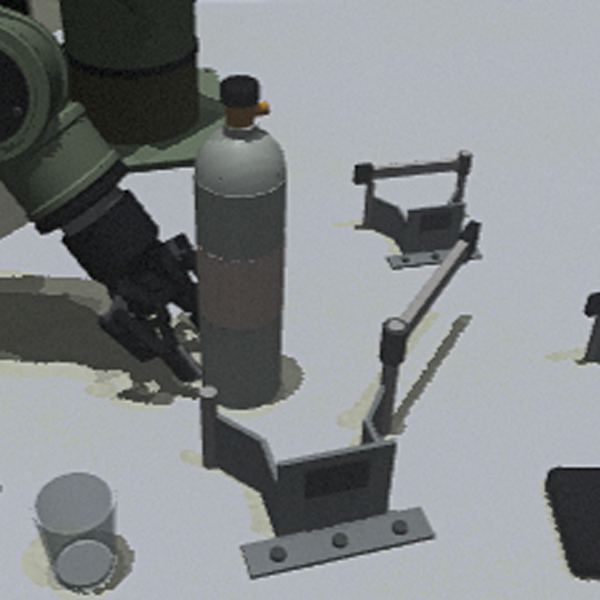

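View pics/top4.png

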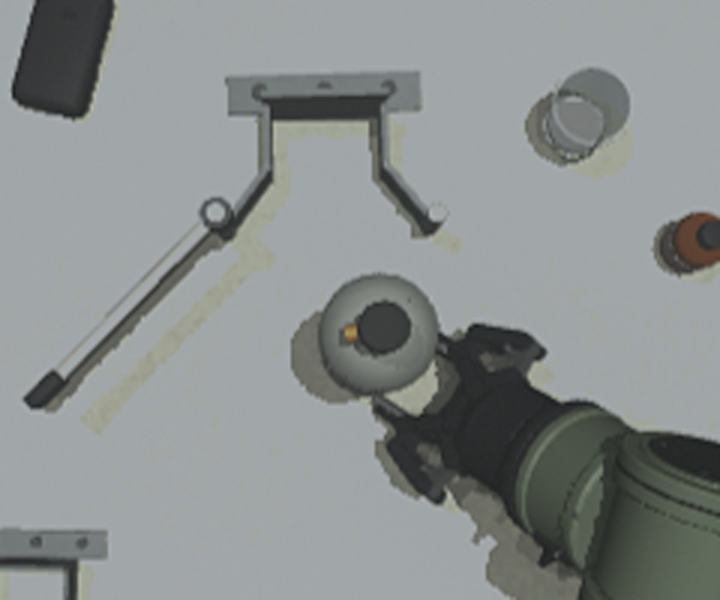

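```bash
python3 -m inch '[[-0.3,0.5,0.4,0,0,0,5],[-0.6,1.1,0.9,0,0,0,5],[-0.9,1.7,1.3,0,0,0,5],[-1.1,2.3,1.8,0,0,0,5],[-1.4,2.9,2.2,0,0,0,5],[-1.7,3.4,2.7,0,0,0,5],[-2,4,3.1,0,0,0,5],[-2.1,4.3,3.3,0,0,0,5]]'; python3 look.py 5
python3 - <<'E'
from s1 import *
# flipped-jaw stage 2 feasibility
for tip,psi,tilt in [((.53,.05,.04),5,37),((.54,.055,.02),5,37),((.52,.03,.02),25,37),((.646,.059,.02),5,40)]:
    R=Rt(psi,tilt);T=np.array(tip)-.173*R[:,2]
    for fl in (0,1):
        o=multi(T,Ro.from_matrix(R)*(Z if fl else Ro.identity()),20);print(tip,psi,fl,len(o))
        for q in o[:2]:print(q.round(0))
E
```

```text
clock: 14.2
tool_pos: [0.5101, -0.0543, 0.1521]
ee_rot: [141.9, 0.0, 145.0]
contact_force: [-4.7, -3.3, -0.3]
gripper_width: 0.584
t 14.2 tip [0.571 0.033 0.016] tilt 38.1 phi -125.0 F [-4.7 -3.3 -0.3] w 0.58 q [ 43.  80. -67. 113. 107.  28.  64.]
0.62 [0.589 0.065 0.   ] seat-frame -0.092 0.0086
0.66 [0.598 0.059 0.   ] seat-frame -0.0837 0.0018
(0.53, 0.05, 0.04) 5 0 0
(0.53, 0.05, 0.04) 5 1 0
(0.54, 0.055, 0.02) 5 0 7
[ -2.  65. -16. 138. 164.  62. 103.]
[ -6.  65.  -9. 138. 169.  61.  97.]
(0.54, 0.055, 0.02) 5 1 9
[ -1.  66. -19. 138. 161.  63. -73.]
[ -6.  65. -10. 138. 169.  61. -83.]
(0.52, 0.03, 0.02) 25 0 7
[ 20.  68. -32. 138. 171.  54. 137.]
[ 20.  68. -32. 138. 171.  54. 137.]
(0.52, 0.03, 0.02) 25 1 9
[ 20.  68. -32. 138. 172.  54. -43.]
[ 20.  68. -32. 138. 172.  54. -43.]
(0.646, 0.059, 0.02) 5 0 7
[-10.  63.   1. 120. 177.  43.  89.]
[-30.  72.  39. 121. 207.  54.  41.]
(0.646, 0.059, 0.02) 5 1 10
[ 25.  86. -75. 119. 135.  78.  -8.]
[ -8.  63.  -1. 120. 175.  43. -88.]
```

View pics/top5.png

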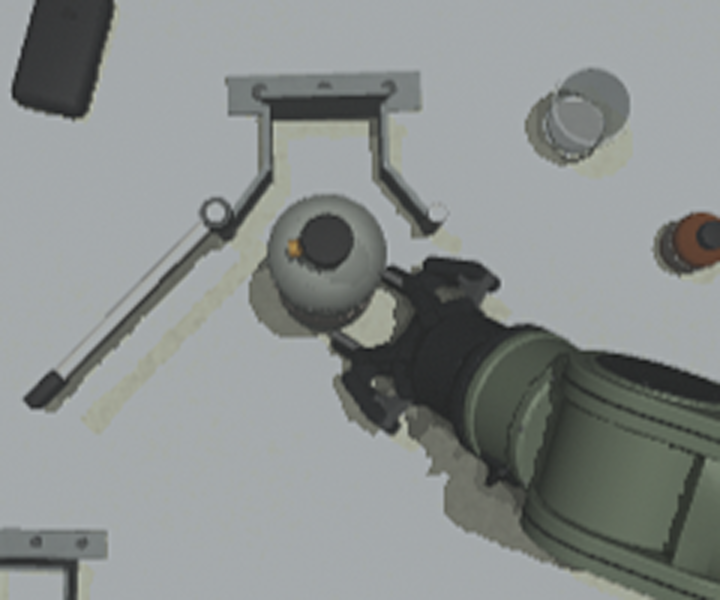

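```bash
python3 - <<'E'
from s1 import *
c=np.array([.590,.058])
def orb(r,psi,z=.018):
    p=np.radians(psi);return (c[0]-r*np.cos(p),c[1]-r*np.sin(p),z,psi)
way=[orb(.036,55),orb(.044,55),orb(.052,52)]+[orb(.055,a) for a in (46,40,34,28,22)]+[orb(.053,a) for a in (17,12,8,6)]+[orb(.05,5)]*4
go(way)
E
```

```text
[ 44.  80. -66. 114. 107.  28.  65.] tip [0.569 0.029 0.018] tcp [ 0.508 -0.059  0.154] e 0.0
[ 44.  80. -66. 114. 106.  28.  65.] tip [0.565 0.022 0.018] tcp [ 0.504 -0.065  0.154] e 0.0
[ 46.  81. -69. 117. 112.  32.  58.] tip [0.558 0.017 0.018] tcp [ 0.492 -0.067  0.154] e 0.0
[ 46.  84. -74. 122. 120.  42.  46.] tip [0.552 0.018 0.018] tcp [ 0.478 -0.058  0.154] e 0.0
[ 45.  87. -77. 126. 126.  52.  35.] tip [0.548 0.023 0.018] tcp [ 0.466 -0.046  0.154] e 0.0
[ 43.  89. -80. 130. 130.  61.  25.] tip [0.544 0.027 0.018] tcp [ 0.456 -0.032  0.154] e 0.0
[ 40.  90. -82. 133. 132.  70.  16.] tip [0.541 0.032 0.018] tcp [ 0.447 -0.018  0.154] e 0.0
[ 36.  91. -83. 136. 134.  79.   7.] tip [0.539 0.037 0.018] tcp [ 0.44  -0.003  0.154] e 0.0
[[-0.1, -0.2, -0.4, 0.1, 0.0, 0.0], [-0.1, -0.8, -0.9, 0.1, 0.0, 0.0], [0.7, -1.5, -1.4, 0.1, -1.8, 2.4], [2.4, -1.6, -1.5, 0.1, -5.5, 7.1], [4.1, -1.3, -1.3, 0.1, -9.2, 11.8], [5.7, -0.9, -0.9, 0.1, -12.9, 16.6], [7.2, -0.3, -0.5, 0.1, -16.6, 21.3], [8.7, 0.3, 0.0, 0.1, -20.3, 26.0]]
[ 33.  92. -84. 137. 134.  86.   0.] tip [0.539 0.043 0.018] t
[... 247 characters left out ...]
 tip [0.537 0.052 0.018] tcp [0.431 0.041 0.154] e 0.0
[ 25.  93. -85. 138. 132. 100. -15.] tip [0.54  0.054 0.018] tcp [0.434 0.044 0.154] e 0.0
[ 25.  93. -85. 138. 132. 100. -15.] tip [0.54  0.054 0.018] tcp [0.434 0.044 0.154] e 0.0
[ 25.  93. -85. 138. 132. 100. -15.] tip [0.54  0.054 0.018] tcp [0.434 0.044 0.154] e 0.0
[ 25.  93. -85. 138. 132. 100. -15.] tip [0.54  0.054 0.018] tcp [0.434 0.044 0.154] e 0.0
[[1.4, 0.2, 0.2, -0.0, -3.1, 3.9], [2.8, 0.3, 0.3, -0.0, -6.2, 7.9], [3.9, 0.5, 0.4, -0.0, -8.6, 11.0], [4.4, 0.6, 0.5, 0.0, -9.9, 12.6], [4.6, 0.9, 0.7, -0.0, -10.5, 13.4], [4.6, 0.9, 0.7, -0.0, -10.5, 13.4], [4.6, 0.9, 0.7, -0.0, -10.5, 13.4], [4.6, 0.9, 0.7, -0.0, -10.5, 13.4]]
```

```bash
python3 -m inch '[[-0.1,-0.2,-0.4,0,0,0,5],[-0.1,-0.8,-0.9,0,0,0,5],[0.7,-1.5,-1.4,0,-1.8,2.4,5],[2.4,-1.6,-1.5,0,-5.5,7.1,5],[4.1,-1.3,-1.3,0,-9.2,11.8,5],[5.7,-0.9,-0.9,0,-12.9,16.6,5],[7.2,-0.3,-0.5,0,-16.6,21.3,5],[8.7,0.3,0,0,-20.3,26,5]]'; python3 - <<'E'
from s1 import *
st()
c=np.array([.590,.058]);s=np.array(SEAT[:2])
def orb(c,r,psi,z=.016):
    p=np.radians(psi);return (c[0]-r*np.cos(p),c[1]-r*np.sin(p),z,psi)
way=[orb(c,.053,17),orb(c,.053,14),orb(c,.053,12),orb(c,.046,11),orb(c,.039,10),orb(c,.033,10)]
n=14
for k in range(1,n+1):
    cc=c+(s-c)*k/n; way.append(orb(cc,.031,10-6*min(1,k/8)))
way+=[way[-1]]*4
q=go(way);print(fk(q,True)[2:])
E
```

```text
clock: 15.4
tool_pos: [0.4396, -0.0029, 0.1542]
ee_rot: [141.8, -0.1, 111.8]
contact_force: [0.5, -0.9, 0.8]
gripper_width: 0.586
t 15.4 tip [0.539 0.037 0.018] tilt 38.2 phi -158.2 F [ 0.5 -0.9  0.8] w 0.59 q [ 36.  91. -83. 136. 134.  79.   7.]
[ 33.  92. -84. 137. 134.  86.   0.] tip [0.539 0.043 0.016] tcp [0.437 0.011 0.152] e 0.0
[ 31.  92. -84. 138. 134.  90.  -4.] tip [0.539 0.045 0.016] tcp [0.435 0.019 0.152] e 0.0
[ 30.  92. -84. 138. 134.  93.  -7.] tip [0.538 0.047 0.016] tcp [0.434 0.025 0.152] e 0.0
[ 29.  92. -84. 137. 133.  93.  -7.] tip [0.545 0.049 0.016] tcp [0.44  0.029 0.152] e 0.0
[ 28.  92. -85. 136. 133.  93.  -7.] tip [0.552 0.051 0.016] tcp [0.447 0.033 0.152] e 0.0
[ 29.  92. -85. 134. 133.  92.  -6.] tip [0.558 0.052 0.016] tcp [0.453 0.034 0.152] e 0.0
[ 28.  92. -85. 133. 133.  91.  -6.] tip [0.566 0.053 0.016] tcp [0.461 0.036 0.152] e 0.0
[ 28.  92. -85. 132. 133.  91.  -6.] tip [0.572 0.054 0.016] tcp [0.467 0.038 0.152] e 0.0
[[1.4, 0.1, 0.4, 0.2, -3.0, 3.7], [2.2, 0.2, 0.4, 0.2, -4.8, 6.1], [2.8, 0.3, 0.5, 0.1, -6.1, 7.7], [2.9, 0.9, 0.9, 0.1, -6.7
[... 1491 characters left out ...]
] e 0.0
[ 27.  92. -85. 116. 132.  84.   1.] tip [0.65  0.058 0.016] tcp [0.544 0.05  0.152] e 0.0
[ 27.  92. -85. 116. 132.  84.   1.] tip [0.65  0.058 0.016] tcp [0.544 0.05  0.152] e 0.0
[ 27.  92. -85. 116. 132.  84.   1.] tip [0.65  0.058 0.016] tcp [0.544 0.05  0.152] e 0.0
[ 27.  92. -85. 116. 132.  84.   1.] tip [0.65  0.058 0.016] tcp [0.544 0.05  0.152] e 0.0
[[-0.0, 0.5, 0.4, 0.0, 0.0, 0.0], [-0.1, 1.0, 0.8, 0.0, 0.0, 0.0], [-0.1, 1.5, 1.2, 0.0, 0.0, 0.0], [-0.1, 2.1, 1.6, 0.0, 0.0, 0.0], [-0.1, 2.1, 1.6, 0.0, 0.0, 0.0], [-0.1, 2.1, 1.6, 0.0, 0.0, 0.0], [-0.1, 2.1, 1.6, 0.0, 0.0, 0.0], [-0.1, 2.1, 1.6, 0.0, 0.0, 0.0]]
(array([ 0.459, -0.245,  0.277]), array([0.461, 0.044, 0.259]))
```

```bash
python3 -m inch '[[1.4,0.1,0.4,0.1,-3,3.7,5],[2.2,0.2,0.4,0.1,-4.8,6.1,5],[2.8,0.3,0.5,0.1,-6.1,7.7,5],[2.9,0.8,0.9,0.1,-6.7,8.4,5],[3,1.1,1.1,0.1,-7.3,9.2,5],[3,1.4,1.4,0.1,-7.3,9.2,5],[2.9,1.7,1.6,0.1,-7.3,9.2,5],[2.9,1.9,1.7,0.1,-7.3,9.2,5]]'; python3 look.py 6
```

```text
clock: 16.4
tool_pos: [0.4529, 0.0336, 0.1525]
ee_rot: [142.0, 0.0, 100.3]
contact_force: [-1.5, -0.2, -0.5]
gripper_width: 0.59
t 16.4 tip [0.558 0.053 0.016] tilt 38.0 phi -169.7 F [-1.5 -0.2 -0.5] w 0.59 q [ 29.  92. -84. 134. 133.  91.  -6.]
0.82 [0.592 0.065 0.   ] seat-frame -0.089 0.0083
0.92 [0.596 0.057 0.   ] seat-frame -0.0854 0.0004
```

View pics/top6.png

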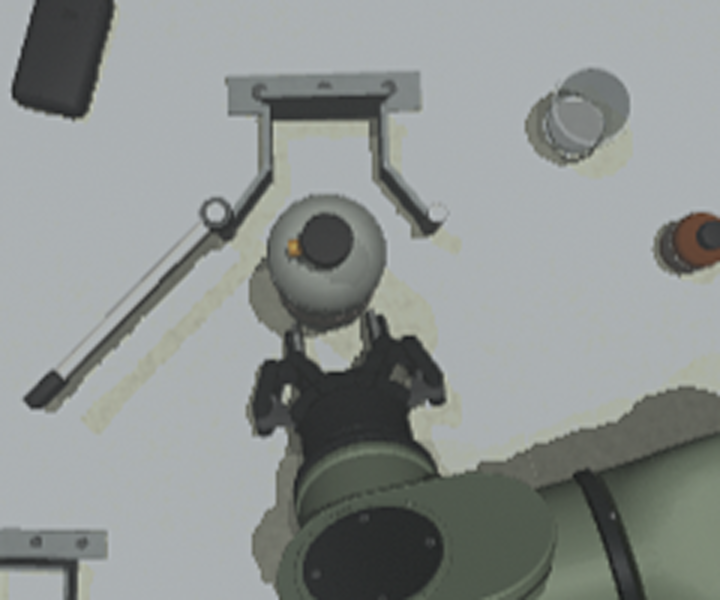

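View pics/scene6.png

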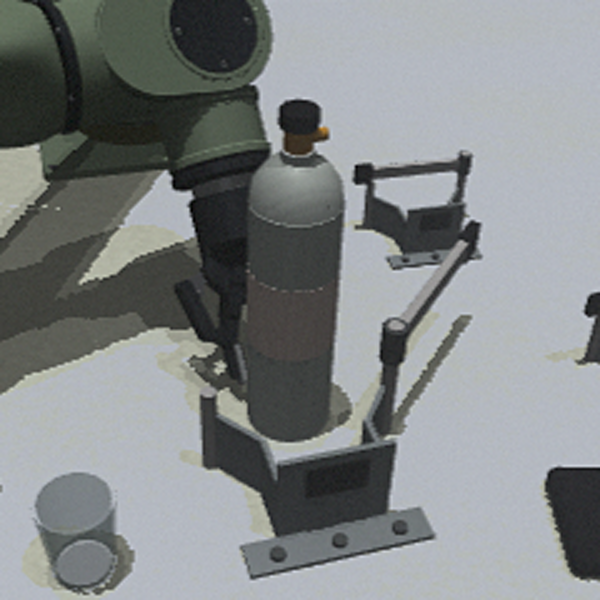

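```bash
python3 -m inch '[[0,0.4,0.3,0,-0.5,0.6,5],[0.1,0.9,0.7,0,-0.9,1.2,5],[0.2,1.4,1.1,0,-1.4,1.8,5],[0.3,1.9,1.5,0,-1.8,2.4,5],[0.4,2.4,1.9,0,-2.3,3,5],[0.5,2.9,2.3,0,-2.8,3.5,5],[0.5,3.4,2.7,0,-2.8,3.5,5],[0.4,3.7,2.9,0,-2.8,3.5,5]]'; python3 look.py 7
```

```text
clock: 17.6
tool_pos: [0.4983, 0.0463, 0.1523]
ee_rot: [142.0, 0.1, 95.8]
contact_force: [-6.3, 0.2, 0.3]
gripper_width: 0.586
t 17.6 tip [0.604 0.057 0.016] tilt 38.0 phi -174.2 F [-6.3  0.2  0.3] w 0.59 q [ 27.  92. -85. 125. 132.  89.  -4.]
0.62 [0.632 0.058 0.   ] seat-frame -0.0491 -0.0001
0.56 [0.635 0.063 0.   ] seat-frame -0.0465 0.0043
```

View pics/top7.png

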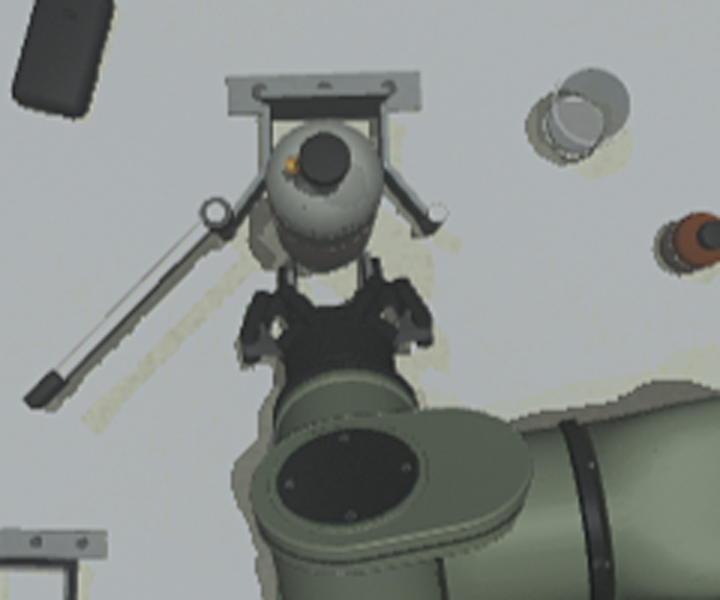

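View pics/scene7.png

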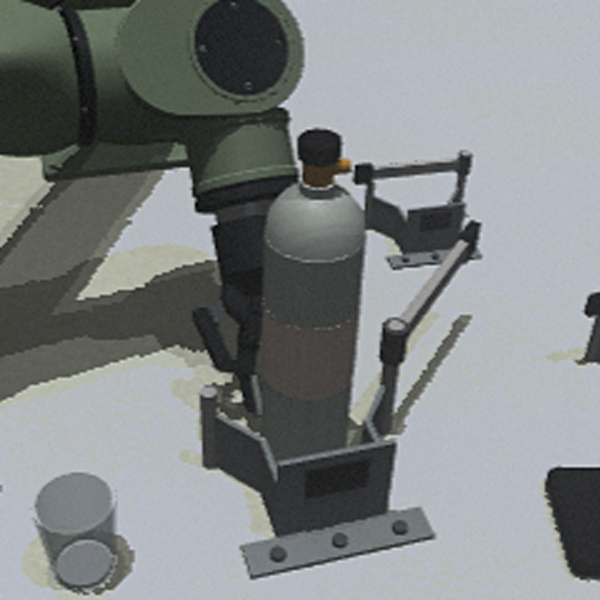

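```bash
python3 -m inch '[[0,0.4,0.3,0,0,0,5],[0,0.9,0.7,0,0,0,5],[0,1.3,1,0,0,0,5],[-0.1,1.7,1.3,0,0,0,5],[-0.1,2.1,1.7,0,0,0,5],[-0.1,2.5,2,0,0,0,5],[-0.1,2.8,2.2,0,0,0,5],[-0.1,3.1,2.4,0,0,0,5]]'; python3 look.py 8
```

```text
clock: 18.8
tool_pos: [0.5373, 0.0491, 0.1523]
ee_rot: [142.0, 0.1, 95.8]
contact_force: [-4.4, -1.1, -0.7]
gripper_width: 0.589
t 18.8 tip [0.643 0.06  0.016] tilt 38.0 phi -174.2 F [-4.4 -1.1 -0.7] w 0.59 q [ 27.  91. -84. 118. 132.  84.   1.]
0.8 [0.675 0.069 0.   ] seat-frame -0.0063 0.0093
```

View pics/top8.png

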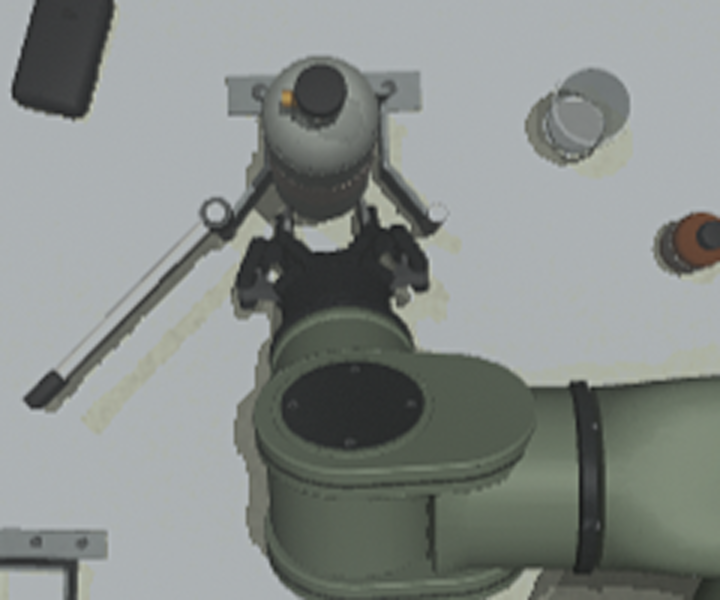

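View pics/scene8.png

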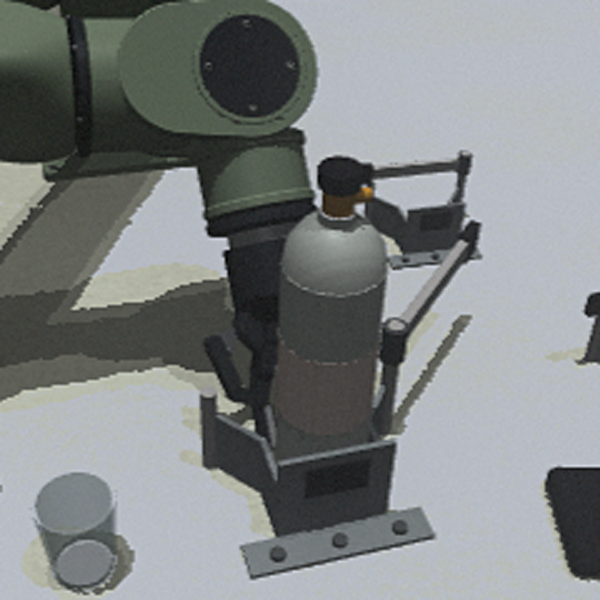

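```bash
python3 -m inch '[[0,0.1,0.1,0,0,0,5],[0,0.2,0.15,0,0,0,5],[0,0.25,0.2,0,0,0,5],[0,0.3,0.25,0,0,0,5],[0,0.4,0.3,0,0,0,5],[0,0.45,0.35,0,0,0,5],[0,0.5,0.4,0,0,0,5],[0,0.55,0.45,0,0,0,5]]'; python3 look.py 9
```

```text
clock: 20.0
tool_pos: [0.5442, 0.0496, 0.1522]
ee_rot: [142.0, 0.1, 95.8]
contact_force: [-10.0, -1.1, 1.5]
gripper_width: 0.583
t 20.0 tip [0.65  0.06  0.016] tilt 38.0 phi -174.2 F [-10.   -1.1   1.5] w 0.58 q [ 27.  91. -84. 116. 131.  83.   2.]
0.69 [0.676 0.065 0.   ] seat-frame -0.005 0.0056
0.86 [0.687 0.062 0.   ] seat-frame 0.006 0.0021
```

Force is climbing (−10 N); a few mm more in a fine step.

```bash
python3 -m inch '[[0,0.05,0.05,0,0,0,5],[0,0.1,0.05,0,0,0,5],[0,0.1,0.1,0,0,0,5],[0,0.15,0.1,0,0,0,5],[0,0.15,0.1,0,0,0,5],[0,0.15,0.1,0,0,0,5],[0,0.15,0.1,0,0,0,5],[0,0.15,0.1,0,0,0,5]]'; python3 look.py 10
```

```text
clock: 21.2
tool_pos: [0.5452, 0.0497, 0.1521]
ee_rot: [142.2, 0.1, 95.8]
contact_force: [-25.7, -7.6, 7.6]
gripper_width: 0.586
t 21.2 tip [0.651 0.06  0.015] tilt 37.8 phi -174.2 F [-25.7  -7.6   7.6] w 0.59 q [ 27.  91. -84. 116. 131.  82.   3.]
0.62 [0.681 0.072 0.   ] seat-frame -0.0001 0.0124
0.89 [0.683 0.062 0.   ] seat-frame 0.0015 0.002
```

View pics/top10.png

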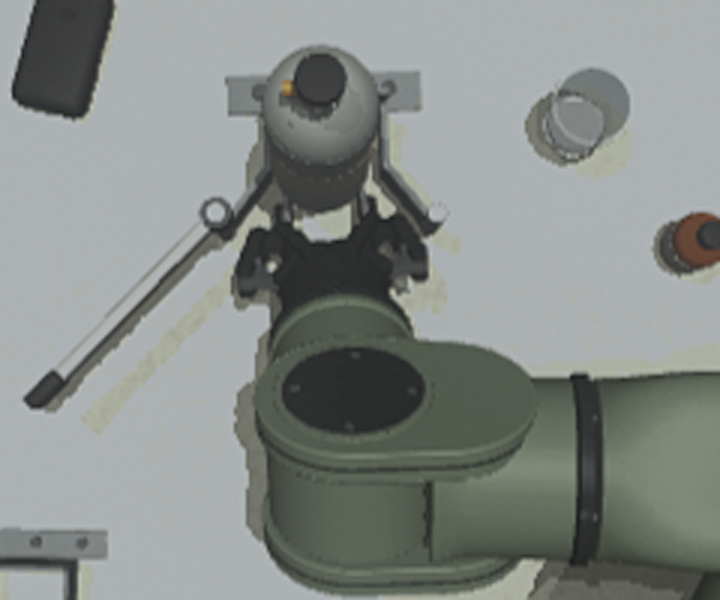

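View pics/scene10.png

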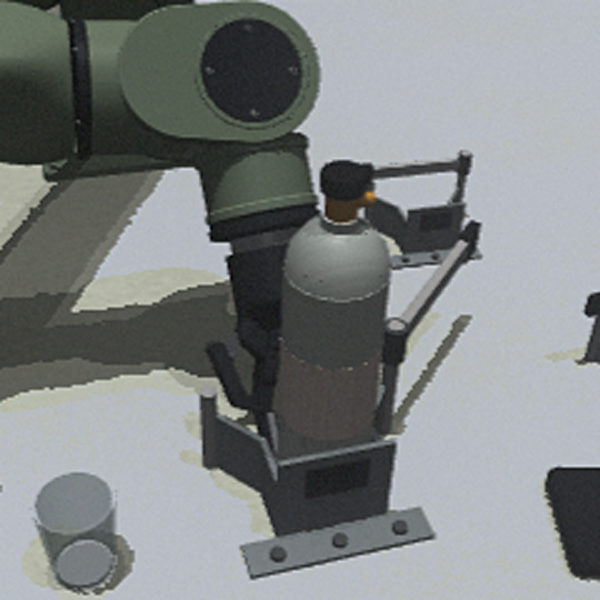

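```bash
cat >> s1.py <<'E'
def go2(way):
    """way rows (x,y,z,psi,tilt)"""
    q0=np.array(monitor.observe()["joints"]);ps=[]
    for x,y,z,psi,tilt in way:
        R=Rt(psi,tilt);ps.append((np.array([x,y,z])-.173*R[:,2],Ro.from_matrix(R)*Z))
    return emit(q0,ps)
E
python3 - <<'E'
from s1 import *
a=(.651,.06,.016,5.8,38);b=(.575,.056,.03,5.8,38);c=(.54,.06,.20,5.8,25);d=(.545,.28,.20,20,0);e=(.547,.277,.085,20,0)
q=go2(lin(a,b,8)+lin(b,c,8)+lin(c,d,10)+lin(d,e,6,0))
E
```

```text
[ 27.  91. -85. 118. 132.  84.   1.] tip [0.642 0.059 0.018] tcp [0.536 0.049 0.154] e 0.0
[ 27.  91. -85. 120. 132.  85.  -0.] tip [0.632 0.059 0.019] tcp [0.526 0.048 0.156] e 0.0
[ 27.  91. -85. 122. 131.  86.  -2.] tip [0.623 0.058 0.021] tcp [0.517 0.048 0.158] e 0.0
[ 27.  91. -85. 124. 131.  88.  -3.] tip [0.613 0.058 0.023] tcp [0.507 0.047 0.159] e 0.0
[ 27.  91. -85. 126. 131.  89.  -5.] tip [0.604 0.057 0.025] tcp [0.498 0.047 0.161] e 0.0
[ 27.  91. -85. 128. 131.  90.  -6.] tip [0.594 0.057 0.026] tcp [0.488 0.046 0.163] e 0.0
[ 27.  90. -85. 130. 131.  92.  -8.] tip [0.585 0.056 0.028] tcp [0.479 0.046 0.165] e 0.0
[ 27.  90. -86. 131. 131.  93.  -9.] tip [0.575 0.056 0.03 ] tcp [0.469 0.045 0.166] e 0.0
[[0.0, -0.6, -0.7, -0.2, 0.1, 0.1], [0.1, -1.3, -1.5, -0.2, 0.1, 0.1], [0.1, -1.9, -2.2, -0.2, 0.1, 0.1], [0.1, -2.6, -2.9, -0.2, 0.1, 0.1], [0.2, -3.2, -3.6, -0.2, 0.1, 0.1], [0.2, -3.9, -4.4, -0.2, 0.1, 0.1], [0.3, -4.5, -5.1, -0.2, 0.1, 0.1], [0.3, -5.1, -5.8, -0.2, 0.1, 0.1]]
[ 26.  87. -88. 131. 125.  92.  -9.] tip [0.571 0.057 0.051] tcp [0.469 0.046 0.191] e 0.0

[... 2205 characters left out ...]
  68.  88.  30.] tip [0.546 0.279 0.162] tcp [0.546 0.279 0.335] e 0.0
[ -1.  70. -83.  82.  69.  86.  30.] tip [0.546 0.278 0.142] tcp [0.546 0.278 0.315] e 0.0
[ -1.  72. -82.  83.  71.  85.  29.] tip [0.546 0.278 0.123] tcp [0.546 0.278 0.296] e 0.0
[ -1.  73. -81.  83.  72.  84.  28.] tip [0.547 0.277 0.104] tcp [0.547 0.277 0.277] e 0.0
[ -1.  75. -81.  84.  74.  83.  28.] tip [0.547 0.277 0.085] tcp [0.547 0.277 0.258] e 0.0
[[2.1, 1.4, 0.1, 2.5, 0.1, -1.4], [4.2, 2.9, 0.2, 5.0, 0.1, -2.8], [4.1, 2.7, 2.1, 5.0, 0.1, -2.8], [4.1, 2.6, 4.0, 5.0, 0.1, -2.8], [4.0, 2.4, 5.9, 5.0, 0.1, -2.8], [3.9, 2.3, 7.8, 5.0, 0.1, -2.8], [3.9, 2.1, 9.7, 5.0, 0.1, -2.8], [3.8, 2.0, 11.7, 5.0, 0.1, -2.8]]
```

```bash
python3 -m inch '[[0,-0.6,-0.6,0,0,0,5],[0.1,-1.2,-1.3,0,0,0,5],[0.1,-1.9,-2.1,0,0,0,5],[0.1,-2.6,-2.9,0,0,0,5],[0.2,-3.2,-3.6,0,0,0,5],[0.2,-3.9,-4.4,0,0,0,5],[0.3,-4.5,-5.1,0,0,0,5],[0.3,-5.1,-5.8,0,0,0,5]]' && python3 -m inch '[[0.1,1.5,-1.9,1.6,0,0,3],[0.2,2.9,-3.9,3.3,0,0,2],[0.3,4.4,-5.8,4.9,0,0,0],[0.4,5.8,-7.6,6.5,0,0,0],[0.5,7.3,-9.5,8.1,0,0,0],[0.6,8.7,-11.4,9.8,0,0,0],[0.7,10.2,-13.2,11.4,0,0,0],[0.8,11.6,-15.1,13,0,0,0]]'
python3 look.py 11
```

```text
clock: 22.4
tool_pos: [0.4698, 0.0454, 0.1669]
ee_rot: [142.0, 0.1, 95.8]
contact_force: [0.1, -0.7, 0.2]
gripper_width: 0.587
clock: 23.4
tool_pos: [0.4676, 0.0535, 0.3579]
ee_rot: [155.1, 0.1, 95.8]
contact_force: [-0.4, -0.0, -0.3]
gripper_width: -0.001
t 23.4 tip [0.54  0.06  0.201] tilt 24.9 phi -174.2 F [-0.4 -0.  -0.3] w -0.0 q [ 29.  59. -88. 120.  89.  72.   1.]
0.85 [0.673 0.063 0.   ] seat-frame -0.0078 0.0038
0.73 [0.685 0.059 0.   ] seat-frame 0.0033 -0.0007
```

View pics/top11.png

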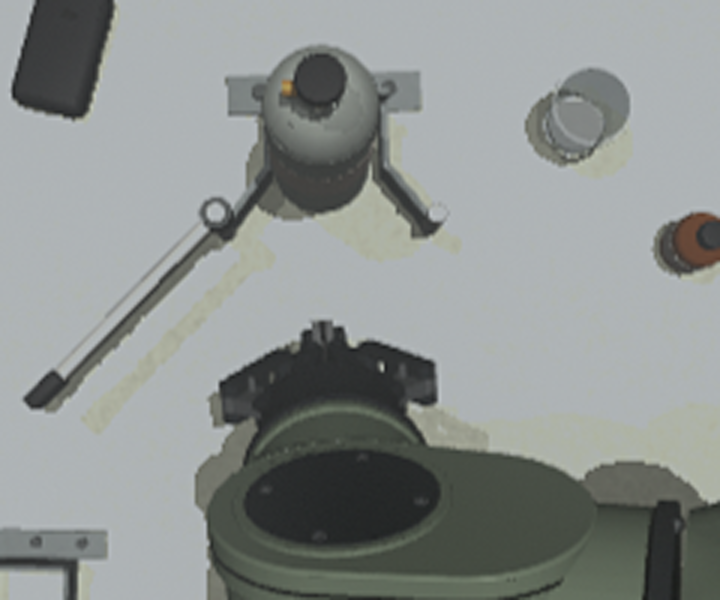

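View pics/scene11.png

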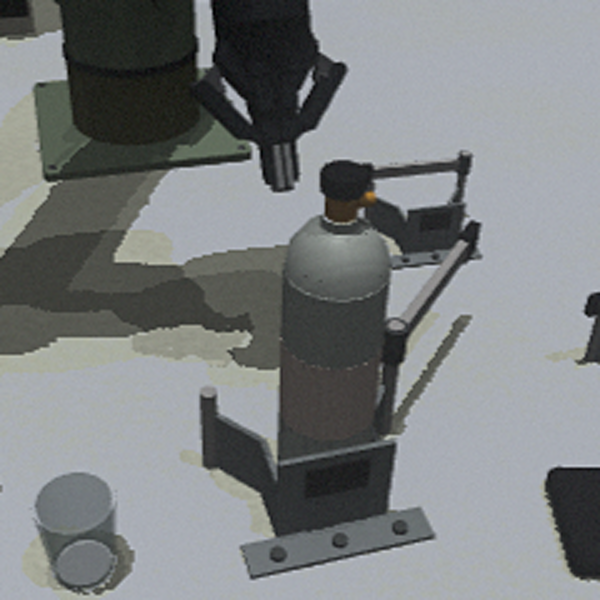

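```bash
python3 -m inch '[[2,1,0.1,2.5,0.6,-1.3,0],[4.1,2,0.3,5,1.1,-2.6,0],[6.2,3,0.5,7.5,1.5,-4,0],[8.3,4,0.7,10,1.9,-5.3,0],[10.5,5,1,12.5,2.3,-6.7,0],[12.7,6,1.3,15,2.6,-8.1,0],[14.9,7,1.6,17.5,2.8,-9.6,0],[17.2,7.9,2,19.9,3,-11,0]]' && python3 -m inch '[[2.1,1.4,0.1,2.5,0.1,-1.4,0],[4.2,2.9,0.2,5,0.1,-2.8,0],[4.2,2.9,0.2,5,0.1,-2.8,0],[4.1,2.7,2,5,0.1,-2.8,0],[4.1,2.6,4,5,0.1,-2.8,0],[4,2.5,5,5,0.1,-2.8,0],[4,2.5,5,5,0.1,-2.8,0],[4,2.5,5,5,0.1,-2.8,0]]'
python3 look.py 12
```

```text
clock: 24.6
tool_pos: [0.5303, 0.2333, 0.3709]
ee_rot: [175.1, 0.1, 107.2]
contact_force: [-0.7, -0.7, -0.1]
gripper_width: -0.001
clock: 25.6
tool_pos: [0.5465, 0.2795, 0.325]
ee_rot: [179.9, 0.0, 109.9]
contact_force: [-0.1, -0.5, 0.3]
gripper_width: 0.001
t 25.6 tip [0.547 0.279 0.152] tilt 0.1 phi -160.1 F [-0.1 -0.5  0.3] w 0.0 q [ -1.  69. -82.  81.  68.  86.  30.]
0.86 [0.685 0.068 0.   ] seat-frame 0.0038 0.0077
0.91 [0.68  0.062 0.   ] seat-frame -0.0015 0.0023
```

View pics/top12.png

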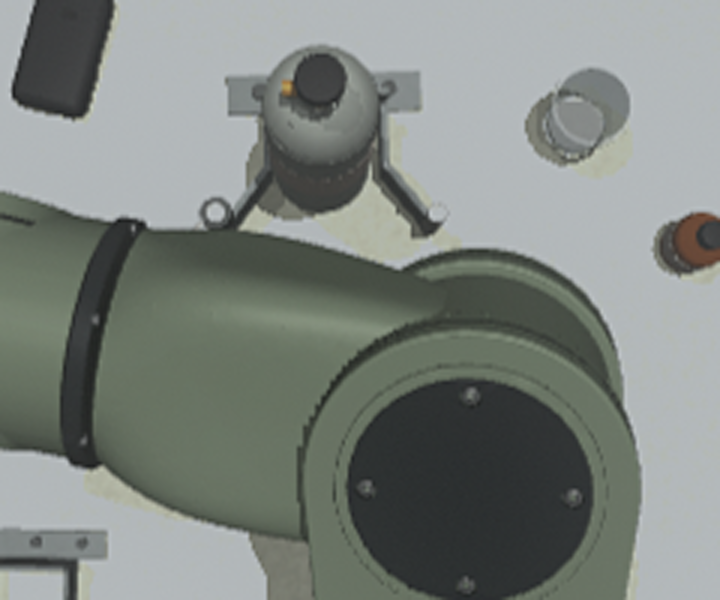

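View pics/scene12.png

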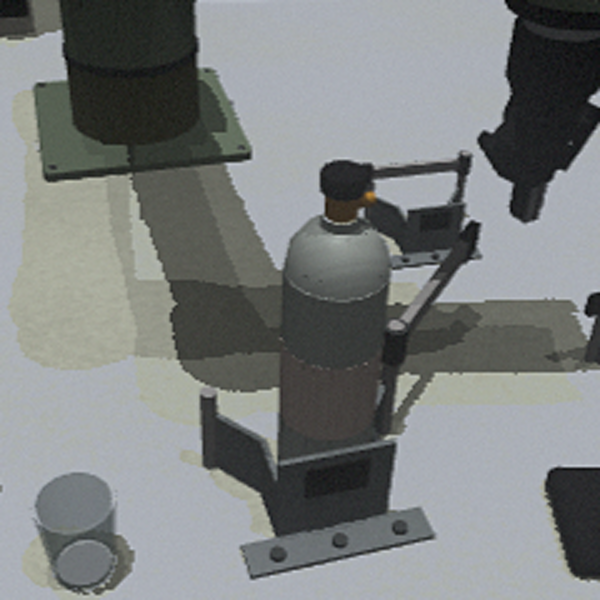

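```bash
cat > arc.py <<'E'
from s1 import *
H=S(*SEAT,[(-.05,.078,0)])[0][:2]
def A(th,r=.160,off=.02,z=.094,psi=20,tilt=0):
    """th = gate angle rad; finger centre"""
    a=np.radians(270)+SEAT[2]-th;u=np.array([np.cos(a),np.sin(a)]);n=np.array([np.sin(a),-np.cos(a)])
    p=H+r*u+off*n;return (p[0],p[1],z,psi,tilt)
E
python3 - <<'E'
from arc import *
print(H,A(2.36,off=.045))
w=lin((.547,.279,.152,20,0),A(2.36,off=.045),6)+lin(A(2.36,off=.045),A(2.36,off=.022),2)
ths=np.linspace(2.3,.12,24)
for t in ths: w.append(A(t,off=.020,psi=20-18*min(1,(2.36-t)/2),tilt=12*np.clip((1.6-t)/1.2,0,1)))
q=go2(w);print(fk(q,True))
E
```

```text
[0.629 0.136] (np.float64(0.5436243147509413), np.float64(0.27870856623737517), 0.094, 20, 0)
[ -1.  70. -82.  82.  69.  85.  30.] tip [0.546 0.279 0.142] tcp [0.546 0.279 0.315] e 0.0
[ -1.  70. -82.  82.  69.  85.  29.] tip [0.546 0.279 0.133] tcp [0.546 0.279 0.306] e 0.0
[ -1.  71. -81.  83.  70.  84.  29.] tip [0.545 0.279 0.123] tcp [0.545 0.279 0.296] e 0.0
[ -1.  72. -81.  83.  71.  83.  29.] tip [0.545 0.279 0.113] tcp [0.545 0.279 0.286] e 0.0
[ -1.  73. -80.  84.  71.  83.  28.] tip [0.544 0.279 0.104] tcp [0.544 0.279 0.277] e 0.0
[ -1.  73. -80.  84.  72.  82.  28.] tip [0.544 0.279 0.094] tcp [0.544 0.279 0.267] e 0.0
[  0.  73. -80.  87.  72.  82.  26.] tip [0.536 0.27  0.094] tcp [0.536 0.27  0.267] e 0.0
[  1.  73. -80.  89.  72.  81.  25.] tip [0.528 0.262 0.094] tcp [0.528 0.262 0.267] e 0.0
[[-0.1, -0.0, 1.0, 0.1, 0.1, -0.1], [-0.0, -0.1, 1.9, 0.1, 0.1, -0.1], [-0.0, -0.1, 2.9, 0.1, 0.1, -0.1], [-0.0, -0.2, 3.9, 0.1, 0.1, -0.1], [0.0, -0.2, 4.8, 0.1, 0.1, -0.1], [0.0, -0.3, 5.8, 0.1, 0.1, -0.1], [-0.5, -1.3, 5.8, 0.1, 0.1, -0.1], [-1.0, -2.4, 5.8, 0.1, 0.1, -0.1]]
[... 2618 characters left out ...]
p [ 0.58  -0.018  0.094] tcp [ 0.544 -0.019  0.263] e 0.0
[ 33.  71. -80. 102.  84.  72.  23.] tip [ 0.595 -0.022  0.094] tcp [ 0.559 -0.023  0.263] e 0.0
[[-1.3, 0.5, 0.1, -0.9, -0.1, 0.8], [-2.5, 1.1, 0.2, -1.9, -0.2, 1.7], [-3.6, 1.8, 0.4, -2.8, -0.4, 2.5], [-4.6, 2.6, 0.5, -3.8, -0.5, 3.4], [-5.4, 3.5, 0.7, -4.7, -0.7, 4.2], [-6.2, 4.8, 0.9, -4.8, -0.8, 4.6], [-6.9, 6.2, 1.0, -4.8, -0.8, 4.6], [-7.5, 7.6, 1.2, -4.8, -0.8, 4.6]]
(array([ 0.559, -0.023,  0.263]), Rotation.from_matrix(array([[-0.035,  0.978,  0.208],
                            [ 0.999,  0.034,  0.007],
                            [ 0.   ,  0.208, -0.978]])), array([ 0.414, -0.281,  0.462]), array([ 0.531, -0.024,  0.396]))
```

```bash
python3 -m inch '[[0,0,1,0,0,0,0],[0,-0.1,2,0,0,0,0],[0,-0.1,3,0,0,0,0],[0,-0.2,3.9,0,0,0,0],[0,-0.2,4.8,0,0,0,0],[0,-0.3,5.8,0,0,0,0],[-0.5,-1.3,5.8,0,0,0,0],[-0.9,-2.2,5.8,0,0,0,0]]'; python3 look.py 13; python3 -c "
from h import *
p=optics.read_camera('scene');cv2.imwrite('pics/s13.png',cv2.resize(p['color'][90:290,290:510],None,fx=3,fy=3,interpolation=2))
for d in finder.pinpoint('gate_tab',p):print(d['centre'],d['confidence'],onz(p,d['centre'],.102))"
```

```text
clock: 26.8
tool_pos: [0.5286, 0.2632, 0.2663]
ee_rot: [180.0, 0.1, 109.9]
contact_force: [0.2, 0.1, 1.2]
gripper_width: 0.002
t 26.8 tip [0.529 0.263 0.093] tilt 0.1 phi -160.1 F [0.2 0.1 1.2] w 0.0 q [  1.  73. -80.  89.  72.  81.  25.]
0.62 [0.679 0.065 0.   ] seat-frame -0.0026 0.0055
0.65 [0.692 0.062 0.   ] seat-frame 0.0107 0.0023
[365.8, 176.0] 0.86 [0.50076919 0.25334944 0.102     ]
[420.5, 199.0] 0.86 [0.61038794 0.33515354 0.102     ]
[325.4, 150.1] 0.51 [0.36541649 0.19766411 0.102     ]
[209.2, 306.3] 0.22 [ 0.79170525 -0.13608387  0.102     ]
```

View pics/s13.png

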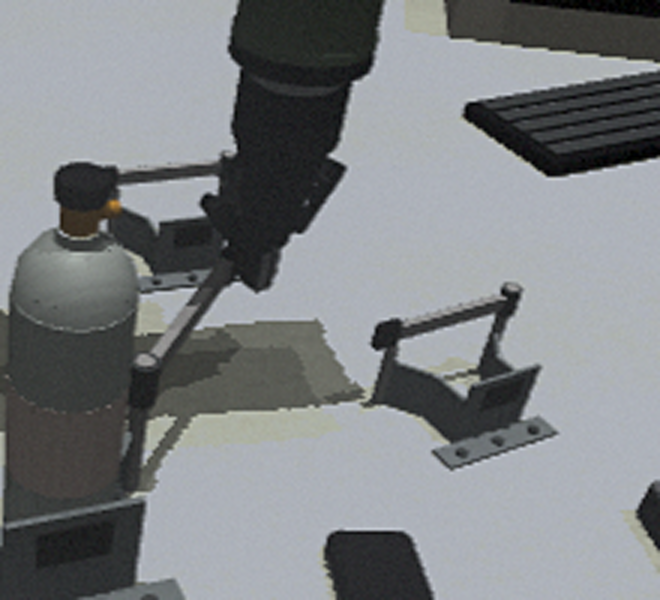

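```bash
python3 -m inch '[[-0.5,-1.2,0,0,0,0.5,0],[-1.2,-2.6,0,0,0,1.4,0],[-2,-3.9,0,0,0,2.2,0],[-2.9,-5.1,0,0,0,3.1,0],[-3.9,-6.2,0,0,0,4,0],[-5,-7.3,0,0,0,4.8,0],[-6.3,-8.2,0,0,0,5.7,0],[-7.6,-9,0,0,0,6.5,0]]'; python3 look.py 14;python3 -c "
from h import *
p=optics.read_camera('scene');cv2.imwrite('pics/s14.png',cv2.resize(p['color'][90:290,230:450],None,fx=3,fy=3,interpolation=2))"
```

```text
clock: 28.1
tool_pos: [0.4732, 0.1604, 0.2671]
ee_rot: [179.4, 0.2, 103.2]
contact_force: [52.2, -3.0, -9.4]
gripper_width: -0.003
t 28.1 tip [0.475 0.16  0.094] tilt 0.6 phi -166.8 F [52.2 -3.  -9.4] w -0.0 q [ 13.  70. -81. 108.  74.  76.  11.]
0.77 [0.675 0.069 0.   ] seat-frame -0.0063 0.0096
0.94 [0.684 0.063 0.   ] seat-frame 0.0031 0.003
```

View pics/s14.png

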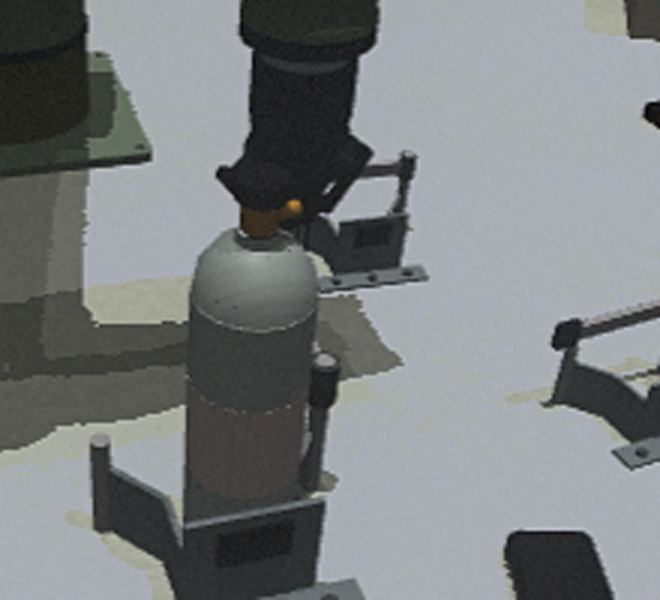

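```bash
python3 -c "
from h import *
st();print(monitor.observe()['wrist_torque'])
p=optics.read_camera('top');cv2.imwrite('pics/t14b.png',cv2.resize(p['color'][130:330,120:380],None,fx=3,fy=3,interpolation=2))
p=optics.read_camera('scene');cv2.imwrite('pics/s14b.png',cv2.resize(p['color'][110:210,270:400],None,fx=6,fy=6,interpolation=2))"
```

```text
t 28.35 tip [0.4752 0.1605 0.0941] tilt 0.6 phi -166.8 F [43.6 -3.4 -8. ] w -0.0 q [ 12.  70. -81. 108.  74.  76.  11.]
[-0.68957306 -8.88951891  0.62274516]
```

View pics/t14b.png

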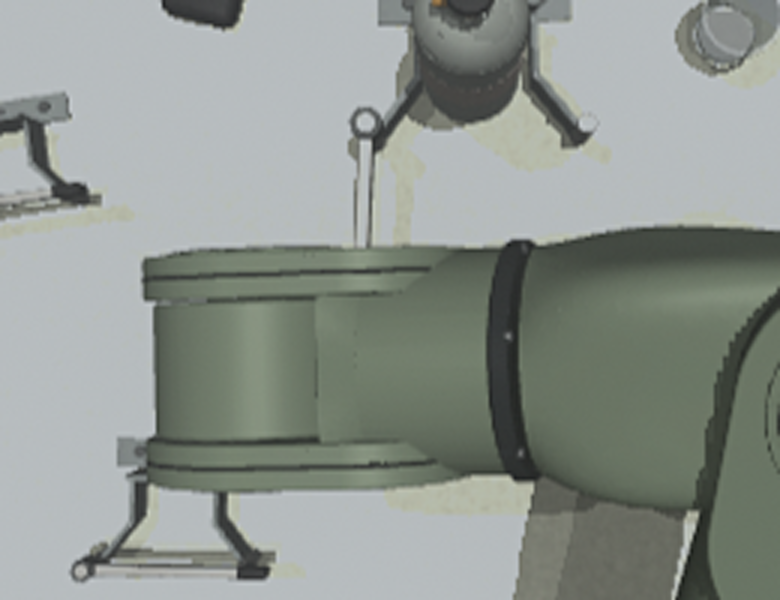

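View pics/s14b.png

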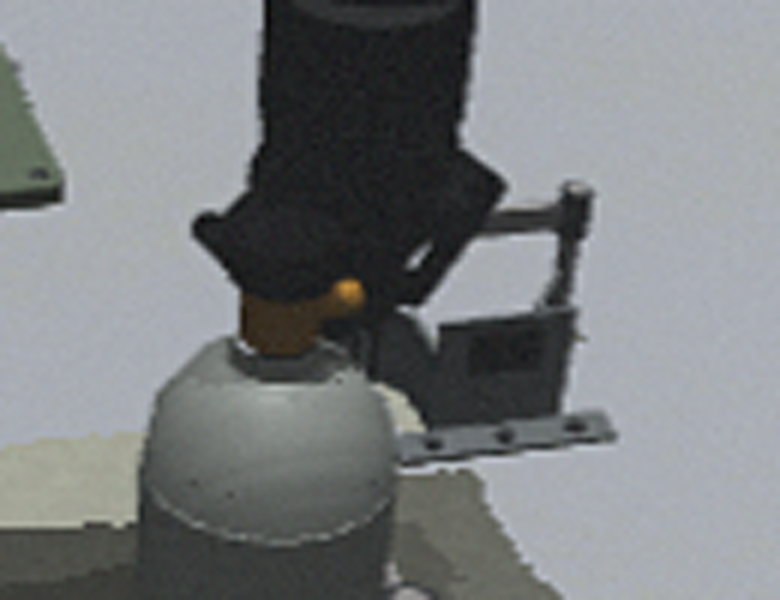

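```bash
python3 - <<'E'
from arc import *
p0=(.4752,.1605,.094,13.2,0)
w=lin(p0,A(1.60,r=.135,off=.024,psi=13.2),3)
ths=np.linspace(1.52,.15,17)
for t in ths: w.append(A(t,r=.135,off=.021,psi=max(2,13*t/1.6),tilt=12*np.clip((1.5-t)/1.1,0,1)))
w+=[w[-1]]*4
q=go2(w);print(fk(q,True)[2:])
E
```

```text
[ 13.  70. -81. 106.  73.  77.  13.] tip [0.481 0.16  0.094] tcp [0.481 0.16  0.267] e 0.0
[ 13.  70. -81. 105.  73.  77.  14.] tip [0.488 0.16  0.094] tcp [0.488 0.16  0.267] e 0.0
[ 13.  70. -81. 104.  73.  77.  15.] tip [0.494 0.16  0.094] tcp [0.494 0.16  0.267] e 0.0
[ 14.  70. -81. 105.  73.  77.  15.] tip [0.493 0.146 0.094] tcp [0.493 0.146 0.267] e 0.0
[ 16.  70. -81. 107.  74.  76.  14.] tip [0.492 0.134 0.094] tcp [0.49  0.134 0.267] e 0.0
[ 17.  70. -81. 108.  75.  76.  13.] tip [0.493 0.123 0.094] tcp [0.488 0.122 0.267] e 0.0
[ 19.  70. -81. 109.  76.  75.  13.] tip [0.495 0.111 0.094] tcp [0.487 0.11  0.267] e 0.0
[ 20.  69. -81. 110.  77.  74.  12.] tip [0.497 0.1   0.094] tcp [0.487 0.098 0.267] e 0.0
[[-0.2, 0.8, 0.0, 0.6, 0.2, -0.0], [-0.4, 1.4, 0.0, 0.6, 0.2, -0.0], [-0.6, 2.0, 0.0, 0.6, 0.2, -0.0], [-1.9, 1.5, 0.0, 0.6, 0.2, 0.8], [-3.0, 1.0, 0.0, -0.1, 0.2, 1.5], [-4.2, 0.5, 0.0, -1.1, 0.2, 2.2], [-5.3, 0.1, 0.1, -2.0, 0.1, 2.9], [-6.4, -0.1, 0.1, -2.9, 0.1, 3.6]]
[ 22.  69. -81. 111.  78.  74.  12.] tip [0.501 0.088 0.094] tcp [0.488 0.086 0.266] e 0.0
[ 23.  6
[... 1285 characters left out ...]
1. -80. 102.  85.  72.  20.] tip [0.592 0.004 0.094] tcp [0.556 0.003 0.263] e 0.0
[ 30.  71. -80. 102.  85.  72.  20.] tip [0.592 0.004 0.094] tcp [0.556 0.003 0.263] e 0.0
[ 30.  71. -80. 102.  85.  72.  20.] tip [0.592 0.004 0.094] tcp [0.556 0.003 0.263] e 0.0
[ 30.  71. -80. 102.  85.  72.  20.] tip [0.592 0.004 0.094] tcp [0.556 0.003 0.263] e 0.0
[[-0.7, 0.6, 0.2, -0.9, -0.1, 0.7], [-1.2, 1.6, 0.4, -1.0, -0.3, 1.4], [-1.7, 2.6, 0.6, -1.0, -0.4, 2.0], [-2.2, 3.7, 0.8, -1.0, -0.4, 2.0], [-2.2, 3.7, 0.8, -1.0, -0.4, 2.0], [-2.2, 3.7, 0.8, -1.0, -0.4, 2.0], [-2.2, 3.7, 0.8, -1.0, -0.4, 2.0], [-2.2, 3.7, 0.8, -1.0, -0.4, 2.0]]
(array([ 0.426, -0.261,  0.464]), array([0.528, 0.002, 0.396]))
```

```bash
python3 -m inch '[[0,1.2,0,0,0,0,0],[-0.1,2,0,0,0,0,0],[-0.6,2.5,0,0,0,0,0],[-1.8,2,0,0,0,0.8,0],[-3,1.5,0,0,0,1.5,0],[-4.2,1,0,-1,0,2.2,0],[-5.3,0.6,0.1,-2,0,2.9,0],[-6.4,0.4,0.1,-2.9,0,3.6,0]]'; python3 look.py 15;python3 -c "
from h import *
p=optics.read_camera('top');cv2.imwrite('pics/t15.png',cv2.resize(p['color'][100:300,150:410],None,fx=3,fy=3,interpolation=2))"
```

```text
clock: 29.45
tool_pos: [0.4889, 0.0991, 0.2656]
ee_rot: [177.0, -0.0, 99.8]
contact_force: [0.2, 2.2, -0.1]
gripper_width: -0.001
t 29.45 tip [0.498 0.101 0.093] tilt 3.0 phi -170.2 F [ 0.2  2.2 -0.1] w -0.0 q [ 20.  70. -81. 110.  76.  75.  13.]
0.91 [0.68  0.063 0.   ] seat-frame -0.0008 0.0031
0.93 [0.681 0.061 0.   ] seat-frame -0.0002 0.001
```

View pics/t15.png

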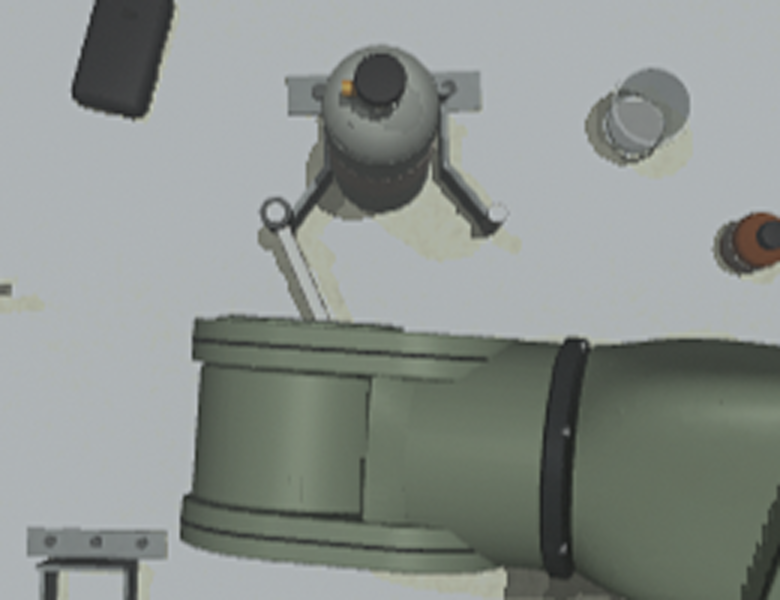

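View pics/scene15.png

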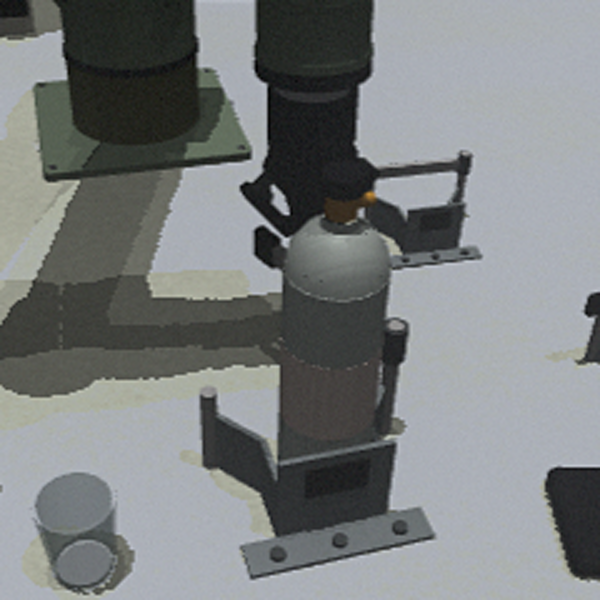

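Jam released and the bar is following (about 2 N, bar now ~1.2 rad). Continuing the arc.

```bash
python3 -m inch '[[-1.1,-0.1,0,-0.9,0,0.7,0],[-2.3,-0.1,0,-1.9,-0.1,1.4,0],[-3.3,0,0.1,-2.8,-0.2,2.1,0],[-4.4,0.1,0.1,-3.7,-0.3,2.8,0],[-5.4,0.4,0.2,-4.7,-0.4,3.5,0],[-6.3,0.8,0.2,-5.6,-0.5,4.2,0],[-7.2,1.2,0.3,-6.5,-0.6,4.8,0],[-8,1.7,0.4,-7.5,-0.7,5.5,0]]'; python3 look.py 16;python3 -c "
from h import *
p=optics.read_camera('top');cv2.imwrite('pics/t16.png',cv2.resize(p['color'][100:300,150:410],None,fx=3,fy=3,interpolation=2))"; python3 - <<'E'
from arc import *
s=monitor.observe()
p0=(.55,.024,.093,6.6,9)
w=[]
for t in np.linspace(.53,.02,12): w.append(A(t,r=.135,off=.021,psi=max(2,13*t/1.6),tilt=11))
w+=[w[-1]]*4
q=go2(w)
E
```

```text
clock: 30.7
tool_pos: [0.52, 0.0236, 0.2625]
ee_rot: [169.5, 0.0, 94.3]
contact_force: [0.1, 1.9, -0.0]
gripper_width: 0.003
t 30.7 tip [0.551 0.026 0.092] tilt 10.5 phi -175.7 F [ 0.1  1.9 -0. ] w 0.0 q [ 29.  70. -80. 109.  84.  72.  15.]
0.88 [0.678 0.071 0.   ] seat-frame -0.0027 0.0118
0.75 [0.679 0.063 0.   ] seat-frame -0.0019 0.0038
[ 29.  70. -81. 111.  85.  72.  13.] tip [0.546 0.028 0.094] tcp [0.513 0.025 0.264] e 0.0
[ 29.  70. -80. 110.  85.  72.  14.] tip [0.551 0.024 0.094] tcp [0.518 0.022 0.264] e 0.0
[ 29.  70. -80. 109.  84.  72.  15.] tip [0.556 0.02  0.094] tcp [0.523 0.018 0.264] e 0.0
[ 29.  70. -80. 107.  84.  72.  16.] tip [0.562 0.017 0.094] tcp [0.529 0.015 0.264] e 0.0
[ 30.  70. -80. 106.  84.  72.  17.] tip [0.567 0.014 0.094] tcp [0.534 0.012 0.264] e 0.0
[ 30.  70. -80. 105.  84.  72.  18.] tip [0.573 0.011 0.094] tcp [0.54  0.01  0.264] e 0.0
[ 30.  71. -80. 104.  84.  72.  19.] tip [0.579 0.009 0.094] tcp [0.546 0.008 0.264] e 0.0
[ 30.  71. -80. 103.  84.  72.  20.] tip [0.585 0.007 0.094] tcp [0.552 0.006 0.264] e 0.0
[[0.1, -0.6, -0.2, -0.6, 0.0,
[... 562 characters left out ...]
.] tip [0.61  0.001 0.094] tcp [ 0.577 -0.     0.264] e 0.0
[ 29.  71. -80.  98.  83.  73.  25.] tip [0.61  0.001 0.094] tcp [ 0.577 -0.     0.264] e 0.0
[ 29.  71. -80.  98.  83.  73.  25.] tip [0.61  0.001 0.094] tcp [ 0.577 -0.     0.264] e 0.0
[ 29.  71. -80.  98.  83.  73.  25.] tip [0.61  0.001 0.094] tcp [ 0.577 -0.     0.264] e 0.0
[ 29.  71. -80.  98.  83.  73.  25.] tip [0.61  0.001 0.094] tcp [ 0.577 -0.     0.264] e 0.0
[[-0.2, 0.6, 0.1, 0.0, 0.0, 0.0], [-0.4, 1.2, 0.2, 0.0, 0.0, 0.0], [-0.5, 1.8, 0.3, 0.0, 0.0, 0.0], [-0.7, 2.4, 0.5, 0.0, 0.0, 0.0], [-0.7, 2.4, 0.5, 0.0, 0.0, 0.0], [-0.7, 2.4, 0.5, 0.0, 0.0, 0.0], [-0.7, 2.4, 0.5, 0.0, 0.0, 0.0], [-0.7, 2.4, 0.5, 0.0, 0.0, 0.0]]
```

View pics/t16.png

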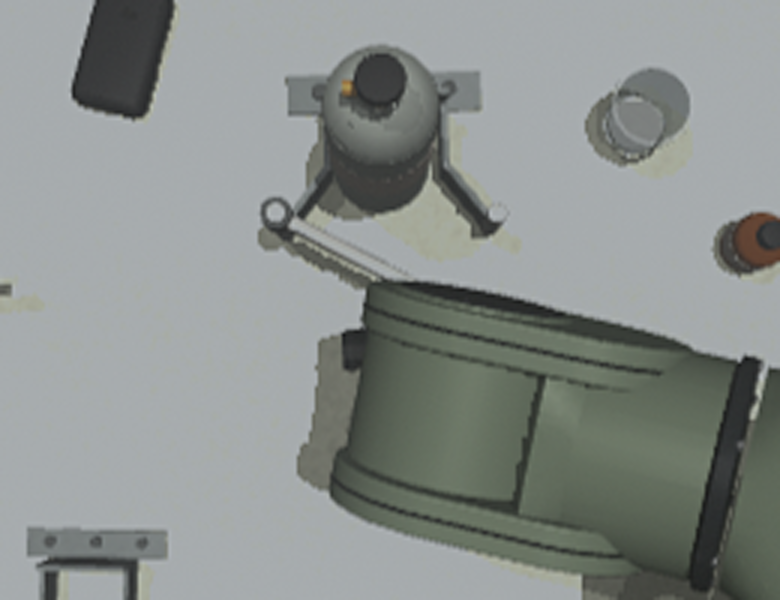

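View pics/scene16.png

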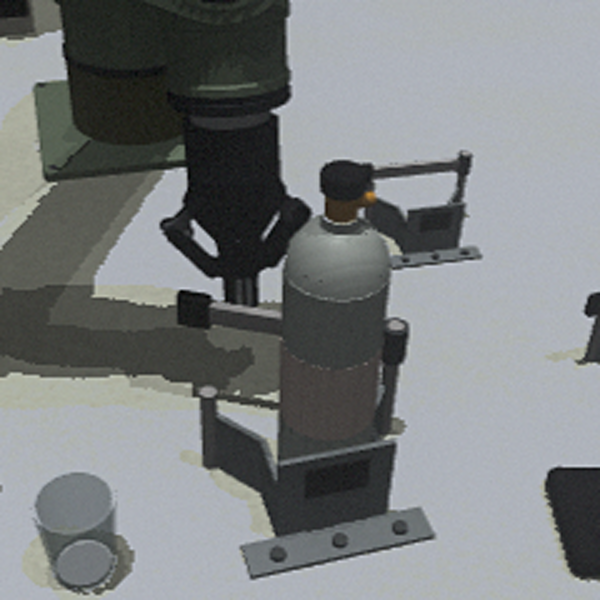

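```bash
python3 - <<'E'
from arc import *
w=[]
ts=np.linspace(.48,.02,12)
for k,t in enumerate(ts): w.append(A(t,r=.135,off=.021,z=.095,psi=max(2,13*t/1.6),tilt=min(18,11+k)))
w+=[w[-1]]*4
q=go2(w)
E
```

```text
[ 29.  70. -81. 109.  84.  72.  14.] tip [0.552 0.024 0.095] tcp [0.519 0.021 0.265] e 0.0
[ 29.  70. -80. 110.  86.  72.  14.] tip [0.556 0.02  0.095] tcp [0.52  0.018 0.264] e 0.0
[ 30.  70. -80. 110.  87.  71.  13.] tip [0.561 0.017 0.095] tcp [0.522 0.015 0.264] e 0.0
[ 30.  70. -80. 110.  88.  71.  13.] tip [0.566 0.015 0.095] tcp [0.524 0.013 0.263] e 0.0
[ 30.  70. -80. 110.  89.  71.  12.] tip [0.571 0.012 0.095] tcp [0.527 0.01  0.262] e 0.0
[ 30.  70. -80. 110.  90.  70.  12.] tip [0.577 0.01  0.095] tcp [0.529 0.008 0.261] e 0.0
[ 31.  70. -80. 110.  92.  70.  11.] tip [0.582 0.008 0.095] tcp [0.531 0.006 0.26 ] e 0.0
[ 31.  71. -80. 110.  93.  70.  11.] tip [0.587 0.006 0.095] tcp [0.534 0.004 0.26 ] e 0.0
[[-0.3, -0.1, -0.2, -0.6, -0.1, 0.4], [-0.6, 0.1, -0.1, -1.6, -0.1, 0.8], [-0.9, 0.2, -0.1, -2.6, -0.2, 1.1], [-1.2, 0.4, 0.1, -3.6, -0.3, 1.4], [-1.5, 0.6, 0.2, -4.6, -0.4, 1.7], [-1.7, 0.8, 0.3, -5.6, -0.5, 2.1], [-1.9, 1.0, 0.4, -6.6, -0.5, 2.3], [-2.1, 1.2, 0.5, -7.6, -0.6, 2.3]]
[ 31.  71. -80. 109.  93.  70.  12.] tip [0.593 0.004 0.095] tcp [0.539 0.002 0.26 ] e 
[... 220 characters left out ...]
.] tip [0.61  0.001 0.095] tcp [ 0.556 -0.001  0.26 ] e 0.0
[ 31.  71. -80. 106.  92.  70.  16.] tip [0.61  0.001 0.095] tcp [ 0.556 -0.001  0.26 ] e 0.0
[ 31.  71. -80. 106.  92.  70.  16.] tip [0.61  0.001 0.095] tcp [ 0.556 -0.001  0.26 ] e 0.0
[ 31.  71. -80. 106.  92.  70.  16.] tip [0.61  0.001 0.095] tcp [ 0.556 -0.001  0.26 ] e 0.0
[ 31.  71. -80. 106.  92.  70.  16.] tip [0.61  0.001 0.095] tcp [ 0.556 -0.001  0.26 ] e 0.0
[[-0.2, 0.5, 0.2, 0.0, 0.0, 0.0], [-0.3, 1.0, 0.3, 0.0, 0.0, 0.0], [-0.5, 1.6, 0.5, 0.0, 0.0, 0.0], [-0.6, 2.1, 0.7, 0.0, 0.0, 0.0], [-0.6, 2.1, 0.7, 0.0, 0.0, 0.0], [-0.6, 2.1, 0.7, 0.0, 0.0, 0.0], [-0.6, 2.1, 0.7, 0.0, 0.0, 0.0], [-0.6, 2.1, 0.7, 0.0, 0.0, 0.0]]
```

```bash
python3 -m inch '[[-0.3,-0.1,-0.1,-0.6,0,0.4,0],[-0.6,0.1,-0.1,-1.6,-0.1,0.8,0],[-0.9,0.2,-0.1,-2.6,-0.2,1.1,0],[-1.2,0.4,0.1,-3.6,-0.3,1.4,0],[-1.5,0.6,0.2,-4.6,-0.4,1.7,0],[-1.7,0.8,0.3,-5.6,-0.5,2.1,0],[-1.9,1,0.4,-6.6,-0.5,2.3,0],[-2.1,1.2,0.5,-7.6,-0.6,2.3,0]]' && python3 -m inch '[[-0.2,0.5,0.2,0,0,0,0],[-0.3,0.9,0.3,0,0,0,0],[-0.4,1.2,0.4,0,0,0,0],[-0.5,1.5,0.5,0,0,0,0],[-0.5,1.7,0.5,0,0,0,0],[-0.5,1.8,0.6,0,0,0,0],[-0.5,1.8,0.6,0,0,0,0],[-0.5,1.8,0.6,0,0,0,0]]'; python3 look.py 17
```

```text
clock: 31.95
tool_pos: [0.534, 0.004, 0.2597]
ee_rot: [161.9, 0.0, 91.9]
contact_force: [-0.9, -0.0, 0.0]
gripper_width: 0.003
clock: 32.95
tool_pos: [0.553, -0.0002, 0.2597]
ee_rot: [162.0, 0.0, 91.9]
contact_force: [0.1, 0.6, 0.5]
gripper_width: -0.003
t 32.95 tip [0.607 0.002 0.095] tilt 18.0 phi -178.1 F [0.1 0.6 0.5] w -0.0 q [ 31.  71. -80. 106.  92.  70.  15.]
0.81 [0.682 0.065 0.   ] seat-frame 0.0006 0.0047
0.72 [0.685 0.06  0.   ] seat-frame 0.0038 0.0002
```

View pics/top17.png

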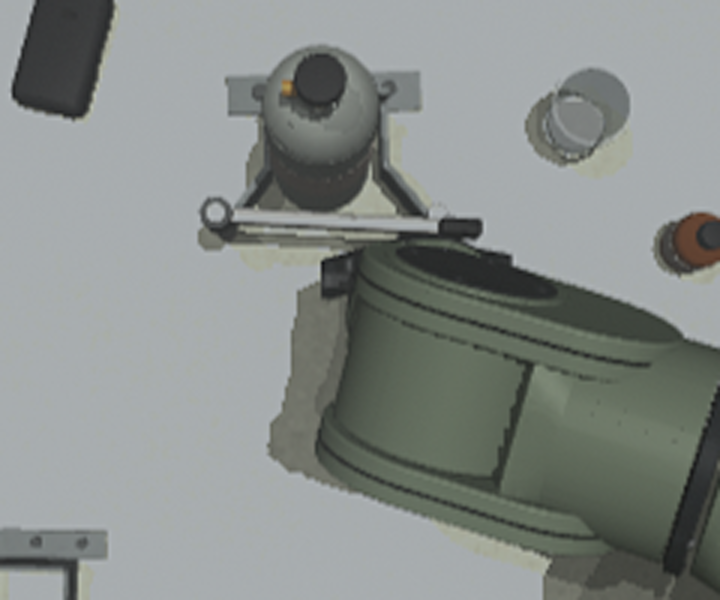

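View pics/scene17.png

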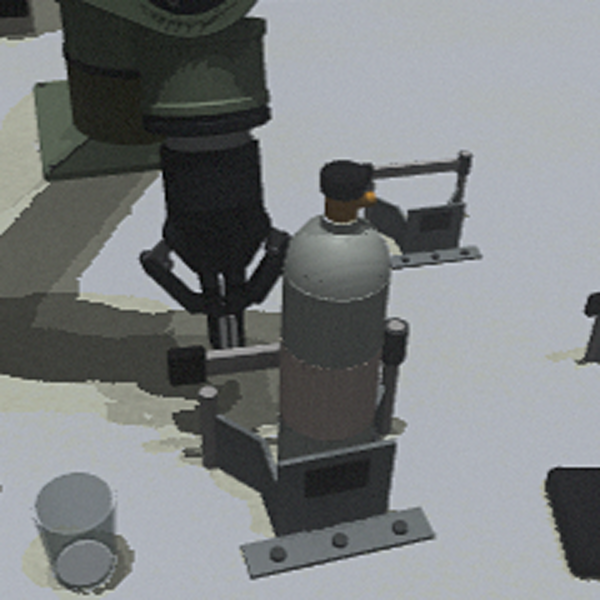

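```bash
python3 -m inch '[[0,0.2,0.1,0,0,0,0],[0,0.3,0.1,0,0,0,0],[0,0.4,0.1,0,0,0,0],[0,0.5,0.2,0,0,0,0],[0,0.6,0.2,0,0,0,0],[0,0.7,0.2,0,0,0,0],[0,0.8,0.3,0,0,0,0],[0,0.8,0.3,0,0,0,0]]'; python3 look.py 18
```

```text
clock: 34.15
tool_pos: [0.5616, 0.0001, 0.2593]
ee_rot: [161.9, 0.0, 91.9]
contact_force: [-0.2, -0.2, 0.1]
gripper_width: 0.003
t 34.15 tip [0.615 0.002 0.095] tilt 18.1 phi -178.1 F [-0.2 -0.2  0.1] w 0.0 q [ 30.  71. -79. 104.  92.  70.  16.]
0.63 [0.682 0.067 0.   ] seat-frame 0.0009 0.0068
0.9 [0.692 0.063 0.   ] seat-frame 0.0108 0.0029
```

View pics/top18.png

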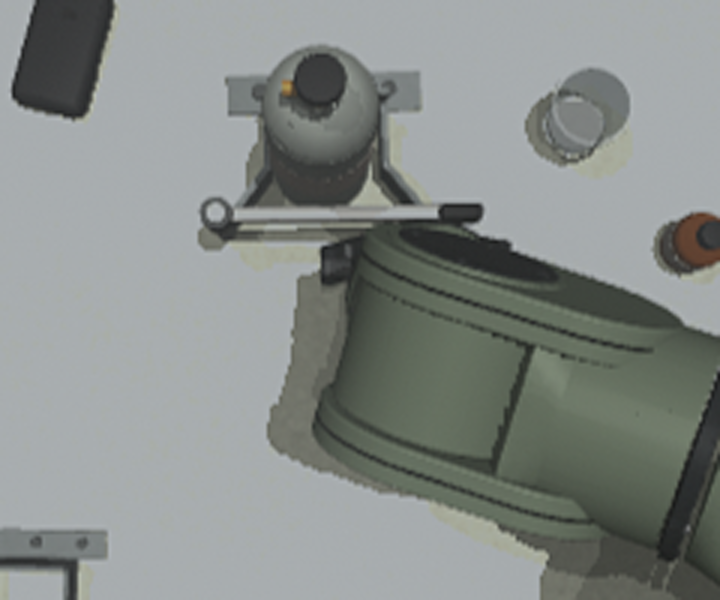

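```bash
python3 -m inch '[[0,0.1,0,0,0,0,0],[0,0.1,0.1,0,0,0,0],[0,0.2,0.1,0,0,0,0],[0,0.2,0.1,0,0,0,0],[0,0.3,0.1,0,0,0,0],[0,0.3,0.1,0,0,0,0],[0,0.4,0.1,0,0,0,0],[0,0.4,0.1,0,0,0,0]]'; python3 look.py 19; python3 - <<'E'
from h import *
p=optics.read_camera("top")
for d in finder.pinpoint("gate_tab",p)+finder.pinpoint("gate_hinge",p): print(d["centre"],d["confidence"],onz(p,d["centre"],.102).round(4))
print("expected shut tab",S(*SEAT,[(-.05,-.087,.102)]),proj(p,S(*SEAT,[(-.05,-.087,.118),(-.05,-.1,.118),(-.05,.078,.12)])))
E
```

```text
clock: 35.35
tool_pos: [0.5651, 0.0002, 0.2592]
ee_rot: [162.1, 0.1, 92.0]
contact_force: [-10.0, -0.9, -1.1]
gripper_width: 0.001
t 35.35 tip [0.618 0.002 0.095] tilt 17.9 phi -178.0 F [-10.   -0.9  -1.1] w 0.0 q [ 30.  71. -79. 104.  92.  70.  17.]
0.86 [0.682 0.07  0.   ] seat-frame 0.0008 0.0103
[322.8, 169.0] 0.82 [ 0.6356 -0.0336  0.102 ]
[140.8, 194.4] 0.75 [0.5792 0.3481 0.102 ]
[200.0, 322.4] 0.53 [0.3153 0.2193 0.102 ]
[150.0, 319.3] 0.96 [0.3209 0.3225 0.102 ]
[87.2, 199.7] 0.83 [0.5673 0.46   0.102 ]
[243.5, 170.8] 0.8 [0.6306 0.1333 0.102 ]
expected shut tab [[ 0.63418256 -0.02884103  0.102     ]] [[321.24776985 168.57866474]
 [327.51861763 168.42598365]
 [241.53302361 170.38695312]]
```

View pics/top19.png

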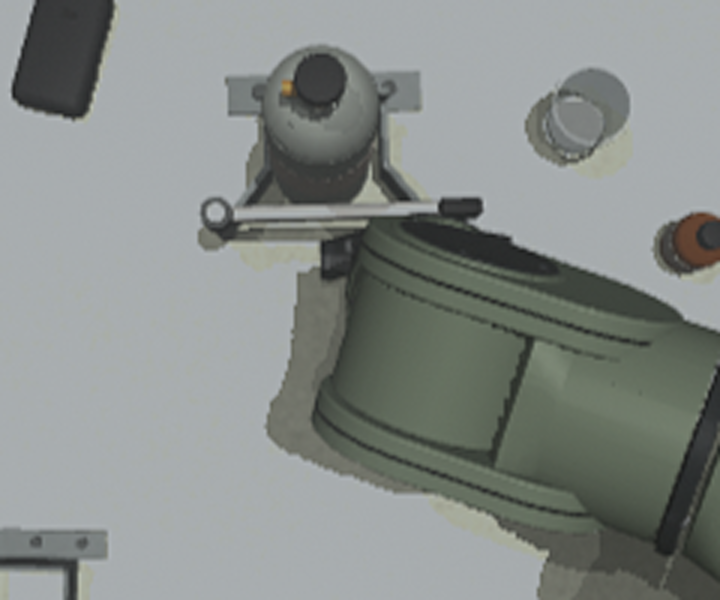

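```bash
python3 -m inch '[[0,0.1,0,0,0,0,0],[0,0.1,0,0,0,0,0],[0,0.15,0,0,0,0,0],[0,0.15,0,0,0,0,0],[0,0.15,0,0,0,0,0],[0,0,0,0,0,0,0],[0,-0.5,-0.5,0,0,0,0],[0,-1.5,-1.5,0,0,0,0]]'; python3 -m inch '[[0,-1,-1,0,0,0,0],[0,-2,-2.5,0,0,0,0],[0,-3,-4,0,0,0,0],[0,-4,-6,0,0,0,0],[0,-5,-8,0,0,0,0],[0,-6,-10,0,0,0,0],[0,-7,-12,0,0,0,0],[0,-7,-12,0,0,0,0]]'; python3 look.py 20; python3 - <<'E'
from h import *
p=optics.read_camera("top");q=optics.read_camera("scene")
v=SEAT
for n,c in(("top",p),("scene",q)):
    im=c["color"].copy();a=np.linspace(0,6.283,60)
    for z in(0.,.225):
        cv2.polylines(im,[np.int32(proj(c,np.stack([v[0]+.037*np.cos(a),v[1]+.037*np.sin(a),0*a+z],1))*8)],True,(0,255,0),1,shift=3)
    for X in S(*v,[(-.05,-.087,.118),(-.05,.078,.12)]): cv2.circle(im,tuple(np.int32(proj(c,X)[0]*8)),10,(0,0,255),-1,shift=3)
    im=im[90:290,170:430] if n=="top" else im[90:330,180:440]
    cv2.imwrite(f"pics/fin_{n}.png",cv2.resize(im,None,fx=3 if n=="top" else 2.4,fy=3 if n=="top" else 2.4,interpolation=2))
    for l in("gate_tab","beaker","reagent_bottle","mouse"):
        for d in finder.pinpoint(l,c)[:3]: print(n,l,round(d["confidence"],2),onz(c,d["centre"],.102 if l=="gate_tab" else 0).round(4))
E
```

```text
clock: 36.7
tool_pos: [0.5465, -0.0004, 0.2695]
ee_rot: [161.9, 0.0, 91.9]
contact_force: [-0.5, -0.0, 0.8]
gripper_width: 0.0
clock: 37.7
tool_pos: [0.4427, -0.0039, 0.3626]
ee_rot: [161.8, 0.1, 91.9]
contact_force: [1.0, -0.0, 0.3]
gripper_width: 0.002
t 37.7 tip [ 0.497 -0.002  0.198] tilt 18.2 phi -178.1 F [ 1.  -0.   0.3] w 0.0 q [ 37.  56. -87. 122.  80.  67.   6.]
0.98 [0.678 0.067 0.   ] seat-frame -0.0031 0.0069
0.75 [0.688 0.06  0.   ] seat-frame 0.0062 0.0001
top gate_tab 0.77 [0.3159 0.2177 0.102 ]
top gate_tab 0.7 [0.6639 0.0688 0.102 ]
top gate_tab 0.61 [0.591  0.3438 0.102 ]
top beaker 0.94 [ 0.7092 -0.1327  0.    ]
top reagent_bottle 0.72 [ 0.6249 -0.2208  0.    ]
top mouse 0.84 [0.7741 0.2708 0.    ]
scene gate_tab 0.89 [0.6101 0.337  0.102 ]
scene gate_tab 0.64 [ 0.6391 -0.0261  0.102 ]
scene gate_tab 0.63 [0.3527 0.2024 0.102 ]
scene beaker 0.91 [ 0.7103 -0.134   0.    ]
scene reagent_bottle 0.87 [ 0.613  -0.2212  0.    ]
scene mouse 0.86 [0.7702 0.2607 0.    ]
```

```bash
ls pics/fin*
```

```text
pics/fin_scene.png
pics/fin_top.png
```

View pics/fin_top.png

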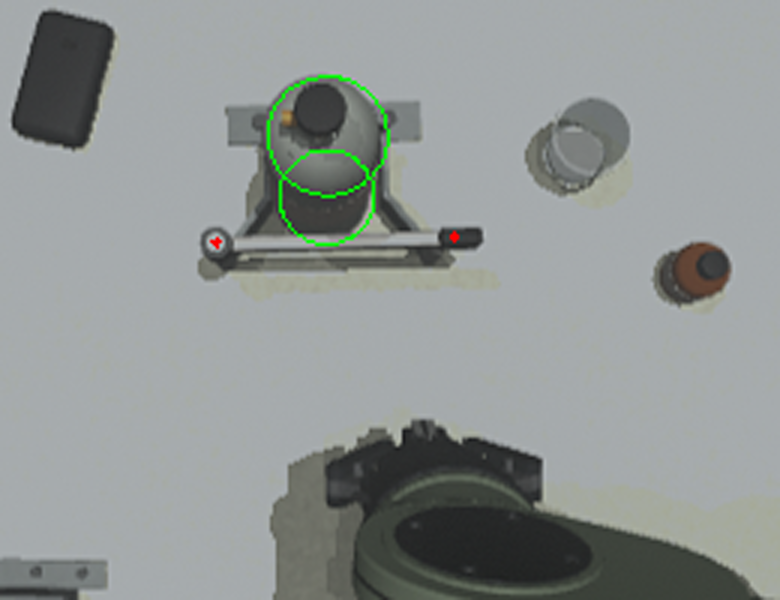

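View pics/fin_scene.png

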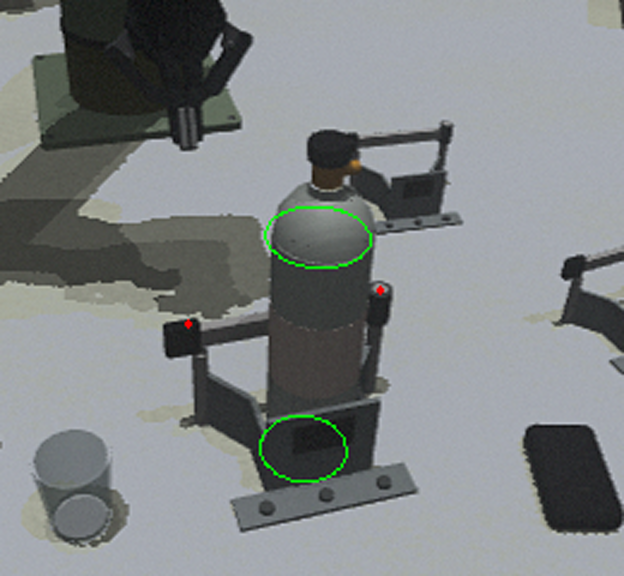

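```bash
python3 -c "
from h import *
st();order.finish_job()"
```

```text
t 38.4 tip [ 0.4966 -0.0022  0.1971] tilt 18.0 phi -178.1 F [-0.7 -1.  -1.3] w -0.0 q [ 37.  56. -87. 122.  80.  67.   6.]
the job is handed in; nothing more can be done
```

The gas bottle is home in the large stand and the retaining bar is shut behind it. I handed the job in at 38.4 s of the 72 s allowed, and no verdict was reported.

**What I did:** I pushed the bottle low down with two half-open fingers, first at an angle to bring it in front of the mouth, then straight in. It stopped against the back plate, where the push force rose to about 26 N. I then closed the fingers and swung the bar round from its outer side until it met its stop.

**Last checks:**
- **Bottle:** it stands upright in both pictures. An overlay of the bottle model at the seat shows it about 3 mm off towards +y. The trained network's estimates scattered more: 6–8 mm in the last pictures, 10–11 mm in a few earlier ones. I trusted the overlay and the firm stop instead.
- **Bar:** its tab lies where the stand's pose says it should when shut, and the force rose to 10 N at the stop.
- **Other items:** the beaker, amber bottle and mouse were found within about 8 mm of where they started, which is within the network's scatter.
- **Robot:** it was clear of everything at the end.

**What went wrong:**
- **Jam on the bar:** while swinging it, the closed fingers jammed, probably on the shoulder of the tab. The wrist read up to 52 N until I moved them inward. That is under the 120 N wrist limit and was at the fingers, not the gripper's body. I can't tell whether it counts against the 40 N limit.
- **Unreachable pose:** my first approach, tilted straight forward, turned out to be out of reach and cost a few seconds.

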